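# Set the heat sinks the same way round in the tray

### The arm

A 6-joint arm with a two-finger parallel gripper is mounted at the origin on the work surface. World frame = base frame: x ahead of the robot, y to its left, z up, the work surface at z = 0. Lengths are in m, angles in rad, forces in N, time in s.
With the tool pointing down it reaches from about 0.35 to 0.775 m from the base axis. Payload 7.3 kg.
Tool frame: the origin (TCP) lies midway between the tips of the shut fingers; the grasp point (between the pads) lies 19 mm behind it (grip_depth is the distance from the TCP to the grasp point, in m); z points along the fingers, y is the line along which they close (so a half turn about z gives the same grasp; the last joint's range is limited). The gripper opens to 92 mm and grips with 3 to 60 N. Pads are 19 mm wide; open, the fingers measure 130 mm over their backs; the gripper's body (75 mm by 190 mm) begins 47 mm behind the grasp point.
Start: joints at [1.075, 0.342, 1.524, -0, 1.275, -0.146], TCP at [0.18, 0.493, 0.227] pointing down, gripper open.
Joint ranges: [-2.53, 2.53], [-0.77, 2.02], [0.04, 2.7], [-1, 4.14], [0.28, 2.66], [-3.11, 3.11]. Speed limits (rad/s): [2.57, 2.57, 3.14, 3.14, 3.14, 3.14].

### API

Orientations are given as a unit quaternion [x, y, z, w].
In Python, from station import * gives the robot as it stands.
- The arm moves only by the tool send_rows, never from a script. Its argument "deltas" is a list of rows, each a list of 7 numbers: the shift along the tool's x, y, z in m, then the turn, a rotation vector about the tool's x, y, z in degrees, then the opening, from -1 (shut) to 1 (fully open). A call has 1 to 8 rows; each row shifts and turns the commanded pose from where the row before left it, along the tool's axes as they then stand; what a row does not reach is not made up. A row lasts 1/8 s, in which the tool goes at most 62.5 mm and 10.7 degrees, less where a joint would pass 70% of its speed; a pose out of reach is approached as far as the arm can. A call with a gripper value outside its range is refused whole. The fingers move at their own pace and stop on an object; "squeeze" is the grip in N (left out, the last holds). Time passes only in rows, so rows that do not move let the fingers close. It gives the time, the measured TCP pose, the force, the opening and the grip force at its end, in the units of the state.
- observe(): the state, without advancing time (a new reading comes with each control period).
- read_camera(name): name is "side" or "top" or "wrist"; returns a dict with "image" (384x512x3 uint8, red, green, blue), "camera_matrix" (3x3 intrinsics, pixels), "extrinsics" (4x4, takes a point from camera to world coordinates); the wrist camera has in their place "hand_eye" (4x4, takes a point from camera to tool coordinates, whose origin is the TCP and whose axes are the flange's). Camera axes: x right, y up, looking along -z (the intrinsics and any distortion apply to the point x, -y, -z); pixel columns grow to the right and rows downward; lengths in m; the calibration is good to about 2 mm. A picture is of the moment at which its call begins: read the wrist's pose just before it. There is no depth.
- sign_off(): hands the job in; it is judged then, once.
Trained networks look in a picture, given as the dict that the camera call returned (one of the last four; its "shot" number tells which), for a name from the list of things; names that differ only in an ending like _2 or _b are one class to them, and where a whole thing is asked for, a point or a joint stands for the part that bears it (a point fixed in the world has none). Each returns a list of dicts, best first, with "p" (0 to 1); they miss things now and then, are a little off and sometimes report something else, mostly with a low value. They report only what shows in the picture. A call takes as long as a camera call. They do not tell look-alikes from the thing itself.
- recognise(thing, picture): "point" ([row, column] in pixels, amid what is visible of it).
- regions_of(thing, picture): "pixels" (384x512 bool, what is visible of it) and "point" ([row, column] in pixels, amid what is visible of it).
The state is a dict: "clock": time; "q": joint angles; "joint_velocities": joint speeds; "joint_torque": joint torques, N m; "position": TCP position; "orientation": TCP orientation; "wrist_force": force on the tool from outside, world axes, zero at the start; "wrist_torque": the same for the moment, N m; "width": finger opening in m; "grip_force": force on a finger pad.
Only numpy, scipy, OpenCV 4.12 (cv2) and the standard library are available. Lean on these libraries where they do the work, as an engineer would, in place of code of your own. Each camera call takes 0.05 s, during which the arm holds its last target. There are 200 camera calls.

### The job

Put the two loose heat sinks from the bench into the two empty lanes of the grey tray, one in each, the same way as the one already there: flat base down, fins up, screw ear towards the tray's open end, and slid along the lane until the plain end is home against the tray's stop. Leave the heat sink that is already in the tray and the other things on the bench where they are.

Things in the scene. Friction and masses are not known exactly. Their poses are not given: they have to be found in the camera images.
- sink_a: aluminium heat sink, 36 mm tall: base plate 56 (x) x 38 (y) x 8 mm, six 3 mm fins along x above it, outer ones flush with its sides; at the base's +x end an ear 14 wide, 10 long, 8 thick, with a screw hole; -x end plain and flat. Origin: centre of the base's underside; x to the ear, z to the fins; plain end at x = -28. 77-143 g. Starts upside down, ear within 75 deg of away from the robot.
- sink_b: same heat sink and axes as sink_a. It starts standing upright on its plain end, ear up, fins roughly away from the robot (up to 75 degrees off).
- sample: same heat sink and axes as sink_a. It already sits properly in the tray's lane at y = +78 mm; loose, to be left alone.
- sink_a_ear (a point): the middle of the ear's tip on sink_a: 38 mm from its origin along x, 4 mm up along z
- sink_b_ear (a point): the same point on sink_b
- tray: grey tray fixed to the bench, 84 (x) x 244 (y) mm, floor 4 mm thick; origin: centre of its underside. Three lanes along x at y = +78, 0, -78 mm, each 46 mm wide between ribs 4 mm thick and 10 mm above the bench. At +x a stop wall across all lanes: inner face x = +36 mm, 18 mm above the bench. The -x end is open (faces roughly away from the robot). Lanes at 0 and -78 are empty.
- lane_mid (a point): on the floor of the tray's middle lane, where the origin of a heat sink lies when home against the stop: tray x = +8, y = 0, z = 4 mm; the heat sink's x then points along the tray's -x
- lane_end (a point): the same for the outer empty lane: tray x = +8, y = -78, z = 4 mm
- spool: bystander: solder spool standing on its flange, 54 mm across, 38 mm tall; origin: centre of its underside
- jar: bystander: small flux jar, 48 mm across, 36 mm tall; origin: centre of its underside
- driver: bystander: screwdriver 170 mm long lying on the bench along its x, handle 26 mm thick; origin under its middle
- phone: bystander: phone lying flat, 74 (x) x 150 (y) x 9 mm; origin: centre of its underside
Things that resemble listed ones, but are neither listed nor needed, are in the scene too. Leave any yellow look-alike of the sink_a alone.

How it is judged:
By the outcome, as a careful person would: the job done as asked, in the order asked, and still so for the second after the job is handed in, with the robot touching nothing.
It also fails if it takes over 72 s, if anything falls off the work surface, if the arm or the gripper's body presses on something with over 40 N, if the wrist force passes 120 N, or if a joint passes its speed limit or range.

## Working session

There is one attempt and no reset: what is moved stays moved. The work goes in short steps, Python scripts to look and compute and a tool call to move; the robot and the scene stay as the last step left them, time stands still between calls to the robot, and variables do not carry over. Pictures are saved under pics/ and viewed, at most 10 in all, crops included, and the job is handed in when it is done.

Besides the shell and the picture viewer there is one more tool, called after "Call:" as name(argument=value, ...) on one line, values as JSON. send_rows: Moves the arm, as the interface text tells. Its arguments: {"type":"object","properties":{"deltas":{"type":"array","items":{"type":"array","items":{"type":"number"}}},"squeeze":{"type":"number"}},"required":["deltas"]}

```bash
ls; mkdir -p pics; cat > h.py <<'E'
from station import *
import numpy as np, cv2
from scipy.spatial.transform import Rotation as R
def cam(name):
    s=observe(); d=read_camera(name)
    if name=="wrist":
        T=np.eye(4);T[:3,:3]=R.from_quat(s["orientation"]).as_matrix();T[:3,3]=s["position"]
        d["E"]=T@np.array(d["hand_eye"])
    else: d["E"]=np.array(d["extrinsics"])
    return d
def ray(d,rc):
    K=np.array(d["camera_matrix"]);r,c=rc
    v=np.linalg.solve(K,[c,r,1]); v=np.array([v[0],-v[1],-v[2]])
    return d["E"][:3,3], d["E"][:3,:3]@v
def atz(d,rc,z):
    o,v=ray(d,rc); return o+v*(z-o[2])/v[2]
def tri(obs):
    A=np.zeros((3,3));b=np.zeros(3)
    for d,rc in obs:
        o,v=ray(d,rc);v=v/np.linalg.norm(v);P=np.eye(3)-np.outer(v,v);A+=P;b+=P@o
    return np.linalg.solve(A,b)
def proj(d,p):
    q=np.linalg.inv(d["E"])@np.append(p,1); u=np.array(d["camera_matrix"])@[q[0],-q[1],-q[2]]
    return u[1]/u[2],u[0]/u[2]
def save(d,n,s=1): cv2.imwrite("pics/"+n,cv2.resize(d["image"][:,:,::-1],None,fx=s,fy=s,interpolation=cv2.INTER_CUBIC))
E
python3 - <<'E'
from h import *
np.set_printoptions(precision=3,suppress=True)
t=cam("top");s=cam("side")
print([k for k in t], t["camera_matrix"],t["E"],s["E"])
for n,d in(("top",t),("side",s)):
    save(d,n+"0.png",1.5)
    for th in["sink_a","sink_a_ear","tray","spool","jar","driver","phone"]:
        print(n,th,[(np.round(x["point"]),round(x["p"],2),atz(d,x["point"],0.0)[:2]) for x in recognise(th,d)])
print(observe())
E
```

```text
pics
['image', 'camera_matrix', 'extrinsics', 'shot', 'E'] [[472.395   0.    250.602]
 [  0.    472.395 185.91 ]
 [  0.      0.      1.   ]] [[-0.013  0.992 -0.127  0.397]
 [-1.    -0.016 -0.021  0.028]
 [-0.023  0.127  0.992  1.296]
 [ 0.     0.     0.     1.   ]] [[ 0.95   0.203 -0.236  0.319]
 [-0.311  0.669 -0.675 -0.711]
 [ 0.021  0.715  0.699  0.859]
 [ 0.     0.     0.     1.   ]]
top sink_a [(array([214., 159.]), 0.91, array([0.49 , 0.308])), (array([181., 131.]), 0.89, array([0.582, 0.388])), (array([228., 233.]), 0.71, array([0.447, 0.104])), (array([140., 136.]), 0.49, array([0.698, 0.377]))]
top sink_a_ear [(array([186., 133.]), 0.58, array([0.567, 0.383])), (array([212., 158.]), 0.54, array([0.494, 0.311]))]
top tray [(array([193., 356.]), 0.93, array([ 0.538, -0.234])), (array([229., 235.]), 0.36, array([0.446, 0.099]))]
top spool [(array([143., 202.]), 0.65, array([0.685, 0.191])), (array([213., 160.]), 0.42, array([0.492, 0.306]))]
top jar [(array([144., 260.]), 0.74, array([0.682, 0.026]))]
top driver [(array([207., 287.]), 0.59, array([ 0.504, -0.045]))]
top phone [
[... 698 characters left out ...]
.]), 0.64, array([0.693, 0.202]))]
side jar [(array([200., 282.]), 0.81, array([0.678, 0.046]))]
side driver [(array([228., 232.]), 0.62, array([ 0.501, -0.014]))]
side phone [(array([137., 254.]), 0.58, array([0.697, 0.381]))]
{'clock': 0.8, 'q': array([ 1.075,  0.342,  1.524, -0.   ,  1.275, -0.146]), 'joint_velocities': array([-0.   ,  0.001, -0.001, -0.001,  0.   ,  0.   ]), 'joint_torque': array([ -0.001, -43.109, -24.446,   0.072,   0.048,  -0.   ]), 'position': array([0.18 , 0.493, 0.227]), 'orientation': array([0.174, 0.985, 0.   , 0.   ]), 'wrist_force': array([-0.809, -0.728,  0.115]), 'wrist_torque': array([ 0.038,  0.005, -0.034]), 'grip_force': 0.0, 'width': 0.09158322958259396}
```

View pics/top0.png

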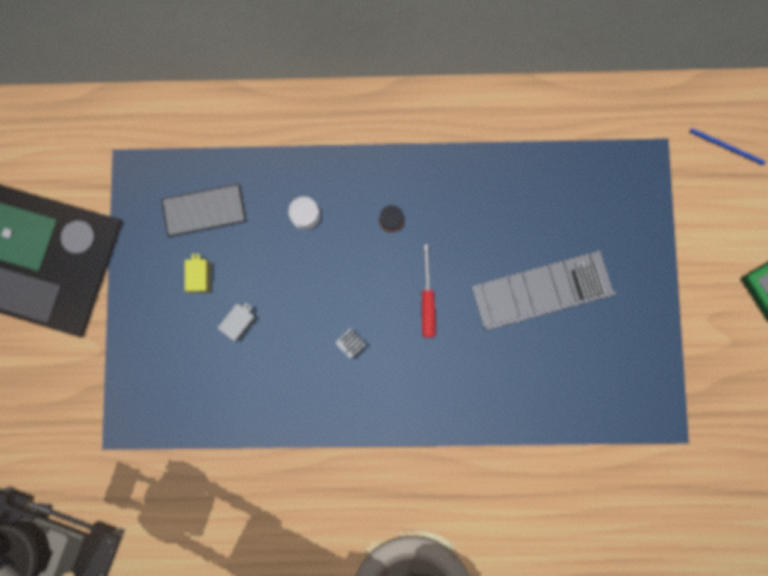

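View pics/side0.png

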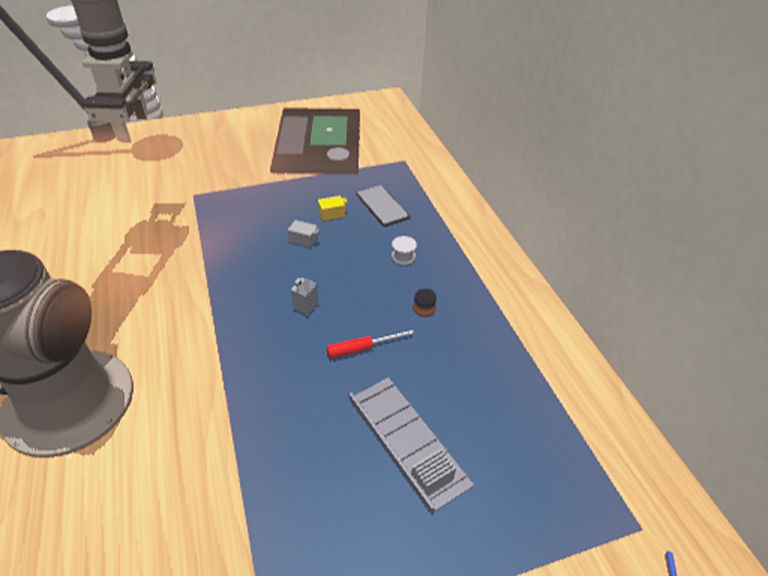

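The top view shows sink_a upside down at about (214,158) with its ear up and to the right. sink_b stands on end at (228,234), and a yellow look-alike is at (182,131). The tray is at (193,356), with the sample at its right end and the driver beside it. The side view agrees. Next I move the wrist camera over the sinks.

Call:
send_rows(deltas=[[-0.045, -0.022, -0.009, 0, 0, 0, 1], [-0.045, -0.022, -0.009, 0, 0, 0, 1], [-0.045, -0.022, -0.009, 0, 0, 0, 1], [-0.045, -0.022, -0.009, 0, 0, 0, 1], [-0.045, -0.022, -0.009, 0, 0, 0, 1], [-0.045, -0.022, -0.009, 0, 0, 0, 1], [-0.045, -0.022, -0.009, 0, 0, 0, 1], [-0.045, -0.022, -0.009, 0, 0, 0, 1]])

```text
clock: 1.8
position: [0.4588, 0.2032, 0.2992]
orientation: [0.174, 0.985, 0.0, 0.0]
wrist_force: [0.9, 0.3, 0.4]
width: 0.0919
grip_force: 0.0
```

```bash
python3 - <<'E'
from h import *
np.set_printoptions(precision=3,suppress=True)
w=cam("wrist");t=cam("top");s=cam("side");o=observe();print(o["position"],o["orientation"],o["q"],o["clock"])
print(w["camera_matrix"],np.array(w["hand_eye"]))
save(w,"w1.png",1.5)
import pickle;pickle.dump((w,t,s),open("s1.pkl","wb"))
for n,d in(("w",w),("t",t),("s",s)):
  for x in regions_of("sink_a",d):
    m=x["pixels"].astype(np.uint8)
    print(n,np.round(x["point"]),round(x["p"],2),m.sum(),np.round(cv2.minAreaRect(np.argwhere(m)[:,::-1].astype(np.float32))[0]),atz(d,x["point"],.036))
for x in regions_of("tray",t)[:1]:
    m=x["pixels"].astype(np.uint8);b=cv2.minAreaRect(np.argwhere(m)[:,::-1].astype(np.float32));print("tray",[atz(t,p[::-1],.01)[:2] for p in cv2.boxPoints(b)])
E
```

```text
[0.459 0.203 0.299] [0.176 0.984 0.    0.   ] [ 0.264  0.251  1.452  0.     1.438 -0.954] 1.95
[[318.985   0.    253.204]
 [  0.    318.985 196.194]
 [  0.      0.      1.   ]] [[ 0.     0.96   0.281  0.076]
 [ 1.    -0.    -0.     0.001]
 [-0.     0.281 -0.96  -0.158]
 [ 0.     0.     0.     1.   ]]
w [154. 332.] 0.83 1628 [330. 156.] [0.484 0.305 0.036]
w [175. 177.] 0.76 1083 [179. 176.] [0.441 0.101 0.036]
w [192. 401.] 0.75 1585 [400. 194.] [0.567 0.38  0.036]
t [228. 233.] 0.64 221 [233. 229.] [0.447 0.103 0.036]
s [197. 199.] 0.89 347 [202. 196.] [0.43  0.099 0.036]
s [153. 201.] 0.68 232 [201. 155.] [0.483 0.302 0.036]
s [134. 222.] 0.62 238 [221. 138.] [0.576 0.382 0.036]
tray [array([ 0.55 , -0.117]), array([ 0.611, -0.356]), array([ 0.526, -0.374]), array([ 0.465, -0.137])]
```

View pics/w1.png

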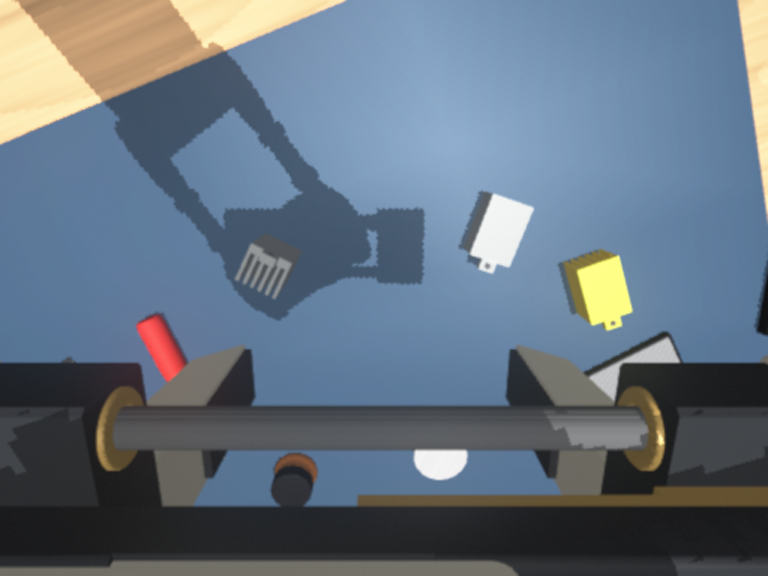

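The wrist view shows sink_a's pale underside near (155,332) with its ear at (177,325), sink_b's fin comb near (178,177) with the fins away from the robot, and the yellow look-alike at (192,400). I'll fit the model silhouettes across views.

```bash
cat >> h.py <<'E'
from scipy.optimize import minimize
def box(a,b): return np.array([[x,y,z] for x in(a[0],b[0]) for y in(a[1],b[1]) for z in(a[2],b[2])])/1000
SINK=[box((-28,-19,0),(28,19,36)),box((28,-7,0),(38,7,8))]
TRAY=[box((-42,-122,0),(42,122,4)),box((36,-122,0),(42,122,18))]
def sil(d,parts,Rm,p,ss=4):
    m=np.zeros((384*ss,512*ss),np.uint8)
    for P in parts:
        uv=np.array([proj(d,Rm@v+p)[::-1] for v in P])
        cv2.fillConvexPoly(m,cv2.convexHull(np.round((uv+.5)*ss).astype(np.int32)),1)
    return cv2.resize(m.astype(np.float32),(512,384),interpolation=cv2.INTER_AREA)
def fit(views,parts,Rf,p0,yaw0,free_z=True,crop=True):
    def f(v):
        c=0
        for d,m in views:
            S=sil(d,parts,R.from_euler("z",v[3]).as_matrix()@Rf,v[:3])
            c+=1-np.minimum(S,m).sum()/np.maximum(S,m).sum()
        return c
    best=None
    for dy in(-.3,0,.3):
        x0=np.array([*p0,yaw0+dy]); sx=[x0]+[x0+np.eye(4)[i]*s for i,s in enumerate((.01,.01,.006 if free_z else 0,.2))]
        r=minimize(f,x0,method="Nelder-Mead",options=dict(initial_simplex=sx,maxiter=200,xatol=1e-4,fatol=1e-4))
        if best is None or r.fun<best.fun: best=r
    return best.x,best.fun/len(views)
def mask_near(d,p,thing="sink_a"):
    rc=np.array(proj(d,p)); L=[x for x in regions_of(thing,d) if np.linalg.norm(np.array(x["point"])-rc)<18]
    return L[0]["pixels"].astype(np.float32) if L else None
E
cat > fit1.py <<'E'
from h import *
np.set_printoptions(precision=4,suppress=True)
import pickle
w=cam("wrist");s=cam("side");t=cam("top")
UP=np.diag([1.,-1,-1]) # upside down, x->x
ST=np.array([[0,0,1.],[0,1,0],[1,0,0]]); ST[:,1]=np.cross(ST[:,2],ST[:,0]) # x up, z->+x
for nm,Rf,p,yaw in(("a",UP,[.484,.305,.036],-.7),("b",ST,[.435,.103,.028],-.6)):
    vs=[]
    for n,d in(("w",w),("s",s),("t",t)):
        m=mask_near(d,np.array(p)-[0,0,.018 if nm=="a" else 0])
        print(n,m is not None)
        if m is not None: vs.append((d,m))
    print(nm,*fit(vs,SINK,Rf,p,yaw))
    print(nm,"wrist only",*fit(vs[:1],SINK,Rf,p,yaw,False))
print(observe()["clock"])
# colour crops
im=w["image"]
cv2.imwrite("pics/crop1.png",cv2.resize(im[110:210,140:380,::-1],None,fx=3.3,fy=3.3,interpolation=cv2.INTER_CUBIC))
E
python3 fit1.py
```

```text
w True
s True
t False
a [ 0.4843  0.3076  0.0406 -0.6624] 0.06917229294776917
a wrist only [ 0.4856  0.3081  0.036  -0.676 ] 0.05072057247161865
w True
s True
t True
b [ 0.4322  0.1172  0.0309 -0.8699] 0.1341549555460612
b wrist only [ 0.4322  0.1167  0.028  -0.8824] 0.09809261560440063
2.6
```

View pics/crop1.png

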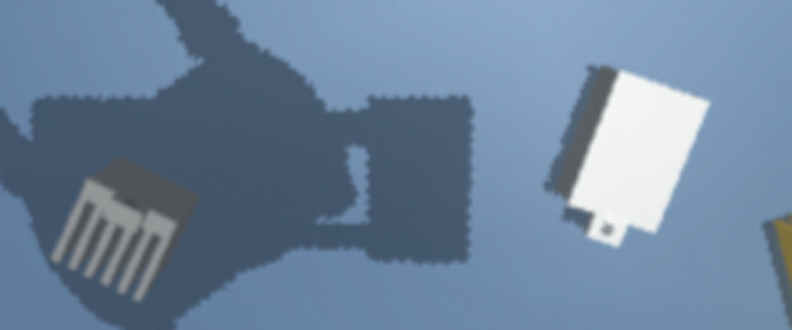

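The crop shows both top faces clearly, so I'll work out the poses from their corners.

```bash
python3 - <<'E'
from h import *
import pickle
np.set_printoptions(precision=4,suppress=True)
w=pickle.load(open("s1.pkl","rb"))[0]
def C(L,z): return np.array([atz(w,(y/3.3+110-.35,x/3.3+140-.35),z) for x,y in L])
a=C([(618,70),(710,102),(655,233),(568,205)],.036)
print("a",a.mean(0),[np.linalg.norm(a[i]-a[i-1]) for i in range(4)],np.arctan2(*(a[2]+a[3]-a[0]-a[1])[1::-1]))
b=C([(88,178),(182,213),(138,302),(52,262)],.056)
print("b",b.mean(0),[np.linalg.norm(b[i]-b[i-1]) for i in range(4)],np.arctan2(*(b[2]+b[3]-b[0]-b[1])[1::-1]), (b[0]+b[1])/2,np.arctan2(*(b[0]-b[1])[1::-1]))
o=observe();T=R.from_quat(o["orientation"]).as_matrix();print(T,o["position"],o["q"])
E
```

```text
a [0.4879 0.3057 0.036 ] [np.float64(0.05667814904673497), np.float64(0.03933670367839818), np.float64(0.056256311924181686), np.float64(0.03819858879621174)] -0.6619810435178201
b [0.4455 0.1004 0.056 ] [np.float64(0.03746987318271358), np.float64(0.03809958417859237), np.float64(0.04111738266134812), np.float64(0.03678597020863055)] -0.8279403358233345 [0.4322 0.1148 0.056 ] -2.290555115850381
[[-0.9396  0.3424  0.    ]
 [ 0.3424  0.9396  0.0001]
 [-0.      0.0001 -1.    ]] [0.4576 0.2047 0.2987] [ 0.2676  0.2503  1.4537  0.0001  1.4375 -0.9538]
```

Call:
send_rows(deltas=[[0, 0, 0, 0, 10, 0, 1], [0, 0, 0, 0, 10, 0, 1], [0, 0, 0, 0, 0, 0, 1]])

```text
clock: 2.98
position: [0.4592, 0.2034, 0.2965]
orientation: [0.173, 0.969, 0.03, -0.173]
wrist_force: [-0.6, 0.3, -0.2]
width: 0.0913
grip_force: 0.0
```

```bash
cat >> h.py <<'E'
def Rt(yaw,tilt=0,az=0):
    """tool y at yaw(deg) pointing down, then tilted by tilt deg so z swings towards azimuth az(deg)"""
    y=np.array([np.cos(np.radians(yaw)),np.sin(np.radians(yaw)),0]);z=np.array([0,0,-1.])
    M=np.column_stack([np.cross(y,z),y,z]); k=np.array([np.cos(np.radians(az)),np.sin(np.radians(az)),0])
    ax=np.cross(z,k); return R.from_rotvec(ax*np.radians(tilt)).as_matrix()@M
def plan(wps,start=None):
    """wps: list of (pos,R,nrows)"""
    if start is None:
        o=observe();p=np.array(o["position"]);M=R.from_quat(o["orientation"]).as_matrix()
    else: p,M=start
    for P,N,n in wps:
        P=np.array(P); rv=R.from_matrix(M.T@N).as_rotvec(); rows=[]
        for i in range(n):
            M2=M@R.from_rotvec(rv/n).as_matrix(); d=M.T@((P-p)/(n-i)); d=np.round(d,4)+0.
            rows.append([*map(float,d),*map(float,np.round(np.degrees(rv/n),2)+0.)]); p=p+M@d; M=M@R.from_rotvec(np.radians(rows[-1][3:])).as_matrix()
        print(n,"rows; each turn",rows[0][3:])
        prev=None
        for r in rows: print("  ",r[:3])
    return p,M
E
python3 - <<'E'
from h import *
o=observe();print(o["q"],R.from_quat(o["orientation"]).as_matrix()[:,2])
plan([((.444,.103,.12),Rt(42.5),8)])
E
```

```text
[ 0.15648746  0.42643891  1.25656022  0.17048073  1.76703963 -1.05410435] [-0.32422974  0.11730202 -0.93867743]
8 rows; each turn [-0.61, -2.47, 3.37]
   [-0.01, -0.0124, 0.0199]
   [-0.0099, -0.012, 0.0201]
   [-0.0097, -0.0117, 0.0204]
   [-0.0095, -0.0113, 0.0207]
   [-0.0092, -0.011, 0.021]
   [-0.0089, -0.0107, 0.0213]
   [-0.0086, -0.0104, 0.0216]
   [-0.0083, -0.0101, 0.0219]
```

```bash
python3 - <<'E'
from h import *
plan([((.45,.15,.20),Rt(-30),11),((.444,.103,.12),Rt(-137.5),11)])
E
```

```text
11 rows; each turn [-1.6, -1.33, 8.97]
   [-0.0039, -0.0048, 0.0079]
   [-0.0044, -0.0044, 0.0079]
   [-0.0049, -0.0039, 0.0079]
   [-0.0052, -0.0033, 0.0079]
   [-0.0055, -0.0027, 0.008]
   [-0.0057, -0.002, 0.008]
   [-0.0058, -0.0014, 0.0081]
   [-0.0058, -0.0007, 0.0082]
   [-0.0057, 0.0, 0.0083]
   [-0.0054, 0.0006, 0.0085]
   [-0.0051, 0.0012, 0.0086]
11 rows; each turn [0.0, 0.0, 9.77]
   [-0.004, 0.0017, 0.0073]
   [-0.0036, 0.0023, 0.0073]
   [-0.0032, 0.0029, 0.0073]
   [-0.0026, 0.0034, 0.0073]
   [-0.002, 0.0038, 0.0073]
   [-0.0014, 0.0041, 0.0073]
   [-0.0006, 0.0043, 0.0072]
   [0.0001, 0.0043, 0.0073]
   [0.0008, 0.0042, 0.0072]
   [0.0015, 0.004, 0.0073]
   [0.0022, 0.0037, 0.0072]
```

Call:
send_rows(deltas=[[0, 0, 0, 0, -10, 0, 1], [0, 0, 0, 0, -10, 0, 1], [0, 0, 0, 0, 0, 10.3, 1], [0, 0, 0, 0, 0, 10.3, 1], [0, 0, 0, 0, 0, 10.3, 1], [0, 0, 0, 0, 0, 10.3, 1], [0, 0, 0, 0, 0, 10.3, 1], [0, 0, 0, 0, 0, 10.3, 1]])

```text
clock: 3.98
position: [0.4572, 0.2049, 0.2997]
orientation: [0.657, 0.754, 0.001, 0.002]
wrist_force: [-0.0, 0.0, -0.3]
width: 0.0921
grip_force: 0.0
```

Call:
send_rows(deltas=[[0, 0, 0.01, 0, 0, 10.3, 1], [0, 0, 0.01, 0, 0, 10.3, 1], [0, 0, 0.01, 0, 0, 10.3, 1], [0, 0, 0.01, 0, 0, 10.3, 1], [0, 0, 0.01, 0, 0, 10.3, 1], [0, 0, 0.01, 0, 0, 10.3, 1], [0, 0, 0.01, 0, 0, 10.3, 1], [0, 0, 0.01, 0, 0, 10.3, 1]])

```text
clock: 4.97
position: [0.4574, 0.2049, 0.2194]
orientation: [0.991, 0.135, 0.002, 0.0]
wrist_force: [-0.2, 0.0, 0.2]
width: 0.092
grip_force: 0.0
```

Call:
send_rows(deltas=[[0, 0, 0, 0, 0, 10.3, 1], [0, 0, 0, 0, 0, 10.3, 1], [0, 0, 0, 0, 0, 10.3, 1], [0, 0, 0, 0, 0, 10.3, 1], [0, 0, 0, 0, 0, 10.3, 1], [0, 0, 0, 0, 0, 10.3, 1]])

```text
clock: 5.72
position: [0.4574, 0.205, 0.2197]
orientation: [0.919, -0.393, 0.002, -0.001]
wrist_force: [-0.2, -0.0, -0.6]
width: 0.0919
grip_force: 0.0
```

```bash
python3 - <<'E'
from h import *
o=observe();print(o["q"],o["clock"])
plan([((.444,.103,.12),Rt(-137.5),3),((.444,.103,.024),Rt(-137.5),3)])
E
```

```text
[ 2.68964092e-01  3.02297628e-01  1.60245223e+00 -1.16080376e-03
  1.23277010e+00  2.64817143e+00] 5.725
3 rows; each turn [-0.06, -0.05, 0.4]
   [0.0214, 0.0268, 0.0332]
   [0.0216, 0.0266, 0.0332]
   [0.0218, 0.0265, 0.0333]
3 rows; each turn [0.0, 0.0, 0.0]
   [0.0, 0.0, 0.032]
   [0.0, 0.0, 0.032]
   [0.0, 0.0, 0.032]
```

Call:
send_rows(deltas=[[0.0215, 0.0267, 0.033, 0, 0, 0.4, 1], [0.0215, 0.0267, 0.033, 0, 0, 0.4, 1], [0.0215, 0.0267, 0.033, 0, 0, 0.4, 1], [0, 0, 0, 0, 0, 0, 1], [0, 0, 0.032, 0, 0, 0, 1], [0, 0, 0.032, 0, 0, 0, 1], [0, 0, 0.032, 0, 0, 0, 1], [0, 0, 0, 0, 0, 0, 1]], squeeze=20)

```text
clock: 6.72
position: [0.4435, 0.1035, 0.0235]
orientation: [0.917, -0.4, -0.0, 0.0]
wrist_force: [-0.3, 0.1, -0.1]
width: 0.0917
grip_force: 0.0
```

Call:
send_rows(deltas=[[0, 0, 0, 0, 0, 0, -1], [0, 0, 0, 0, 0, 0, -1], [0, 0, 0, 0, 0, 0, -1], [0, 0, 0, 0, 0, 0, -1], [0, 0, 0, 0, 0, 0, -1], [0, 0, 0, 0, 0, 0, -1]])

```text
clock: 7.48
position: [0.4441, 0.1025, 0.0237]
orientation: [0.916, -0.401, -0.0, 0.0]
wrist_force: [0.1, 0.6, 0.8]
width: 0.0379
grip_force: 20.0
```

```bash
python3 - <<'E'
from h import *
o=observe();print(o["q"],o["clock"],o["width"],o["grip_force"],o["position"])
w=cam("wrist");save(w,"w2.png",1)
M=R.from_quat(o["orientation"]).as_matrix();p=o["position"]
plan([(p+[0,0,.08],M,2)])
E
```

```text
[ 5.84050960e-02  5.06848832e-01  1.95113824e+00 -2.74616899e-05
  6.83829891e-01  2.45377946e+00] 7.475 0.03790526969242265 20.00032514333725 [0.44412619 0.10249373 0.02370566]
2 rows; each turn [0.0, 0.0, 0.0]
   [0.0, 0.0, -0.04]
   [0.0, 0.0, -0.04]
```

View pics/w2.png

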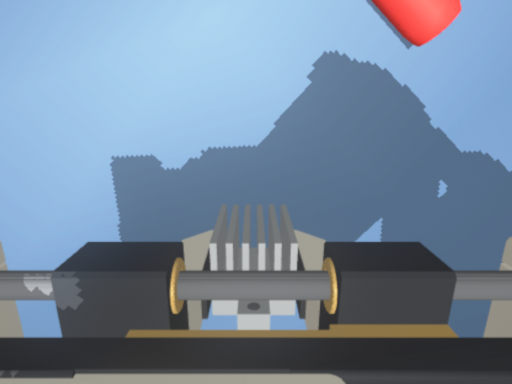

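```bash
python3 - <<'E'
from h import *
o=observe();M=R.from_quat(o["orientation"]).as_matrix();p=o["position"]
np.set_printoptions(precision=4,suppress=True)
m2=R.from_rotvec([0,0,np.radians(155.5)]).as_matrix()@M
print(M.T@(np.array([.38,.2,.125])-[p[0],p[1],p[2]+.08]), m2[:,1])
E
```

```text
[-0.1151 -0.0191 -0.0213] [0.9497 0.3132 0.0002]
```

Call:
send_rows(deltas=[[0, 0, -0.03, 0, 0, 0, -1], [0, 0, -0.04, 0, 0, 0, -1], [0, 0, -0.03, 0, 0, 0, -1]])

```text
clock: 7.9
position: [0.4443, 0.1026, 0.1249]
orientation: [0.916, -0.401, 0.0, -0.0]
wrist_force: [0.6, 0.8, -1.4]
width: 0.0378
grip_force: 20.0
```

Call:
send_rows(deltas=[[-0.0385, -0.0065, 0, 0, 0, 0, -1], [-0.0385, -0.0065, 0, 0, 0, 0, -1], [-0.0385, -0.0065, 0, 0, 0, 0, -1], [0, 0, 0, 0, 0, -10.3, -1], [0, 0, 0, 0, 0, -10.3, -1], [0, 0, 0, 0, 0, -10.3, -1], [0, 0, 0, 0, 0, -10.3, -1], [0, 0, 0, 0, 0, -10.3, -1]])

```text
clock: 8.9
position: [0.3798, 0.2006, 0.1234]
orientation: [0.999, 0.04, -0.0, 0.0]
wrist_force: [0.4, 0.5, -0.3]
width: 0.0379
grip_force: 20.0
```

Call:
send_rows(deltas=[[0, 0, 0, 0, 0, -10.3, -1], [0, 0, 0, 0, 0, -10.3, -1], [0, 0, 0, 0, 0, -10.3, -1], [0, 0, 0, 0, 0, -10.3, -1], [0, 0, 0, 0, 0, -10.3, -1], [0, 0, 0, 0, 0, -10.3, -1], [0, 0, 0, 0, 0, -10.3, -1], [0, 0, 0, 0, 0, -10.3, -1]])

```text
clock: 9.9
position: [0.3798, 0.2005, 0.1235]
orientation: [0.725, 0.688, -0.0, -0.0]
wrist_force: [0.1, 1.1, -1.7]
width: 0.0377
grip_force: 20.0
```

Call:
send_rows(deltas=[[0, 0, 0, 0, 0, -10.3, -1], [0, 0, 0, 0, 0, -10.3, -1], [0, 0, 0, 0, 10, 0, -1], [0, 0, 0, 0, 10, 0, -1], [0, 0, 0, 0, 10, 0, -1], [0, 0, 0, 0, 10, 0, -1], [0, 0, 0, 0, 10, 0, -1], [0, 0, 0, 0, 0, 0, -1]])

```text
clock: 10.9
position: [0.3805, 0.1992, 0.1219]
orientation: [0.539, 0.728, 0.25, -0.341]
wrist_force: [0.6, 0.8, -1.8]
width: 0.0381
grip_force: 20.0
```

```bash
python3 - <<'E'
from h import *
np.set_printoptions(precision=4,suppress=True)
o=observe();print(o["q"],o["clock"],o["position"],o["width"]);print(R.from_quat(o["orientation"]).as_matrix())
E
```

```text
[-0.2435  0.5351  1.9664  0.7515  1.2894 -1.0044] 10.9 [0.3805 0.1992 0.1219] 0.03808994286556083
[[-0.1849  0.9561 -0.2272]
 [ 0.6148  0.293   0.7323]
 [ 0.7667 -0.0043 -0.642 ]]
```

Call:
send_rows(deltas=[[0, 0, 0, 0, 10, 0, -1], [0, 0, 0, 0, 10, 0, -1], [-0.029, 0, 0.0105, 0, 0, 0, -1], [-0.029, 0, 0.0105, 0, 0, 0, -1], [-0.024, 0, 0.0085, 0, 0, 0, -1], [0, 0, 0, 0, 0, 0, -1]])

```text
clock: 11.65
position: [0.3796, 0.201, 0.036]
orientation: [0.486, 0.66, 0.338, -0.462]
wrist_force: [-0.2, 0.3, -0.5]
width: 0.0379
grip_force: 20.0
```

```bash
python3 - <<'E'
from h import *
np.set_printoptions(precision=4,suppress=True)
o=observe();print(o["q"],o["clock"],o["position"],o["wrist_force"]);M=R.from_quat(o["orientation"]).as_matrix();print(M)
g=o["position"]-.019*M[:,2]
print("grasp",g,"edge",g+.043*M[:,2]-.018*M[:,0], "down 5mm",M.T@[0,0,-.005])
E
```

```text
[-0.3381  0.937   1.9183  0.8678  1.3988 -1.3371] 11.65 [0.3796 0.201  0.036 ] [-0.2108  0.2922 -0.4843]
[[-0.1011  0.9542 -0.2815]
 [ 0.3289  0.2991  0.8957]
 [ 0.9389 -0.002  -0.3441]]
grasp [0.385  0.1839 0.0425] edge [0.3747 0.2165 0.0108] down 5mm [-0.0047  0.      0.0017]
```

Call:
send_rows(deltas=[[-0.0047, 0, 0.0017, 0, 0, 0, -1], [-0.0042, 0, 0.0015, 0, 0, 0, -1], [0, 0, 0, 0, 0, 0, -1]])

```text
clock: 12.02
position: [0.3803, 0.2003, 0.0273]
orientation: [0.486, 0.66, 0.34, -0.462]
wrist_force: [-0.2, -0.3, -0.8]
width: 0.038
grip_force: 20.0
```

Call:
send_rows(deltas=[[0, 0, 0, 0, 0, 0, -0.1], [0, 0, 0, 0, 0, 0, 0], [0, 0, 0, 0, 0, 0, 0.2], [0, 0, 0, 0, 0, 0, 0.2]])

```text
clock: 12.52
position: [0.3802, 0.2003, 0.0272]
orientation: [0.486, 0.66, 0.34, -0.462]
wrist_force: [0.3, 0.0, 0.6]
width: 0.0545
grip_force: 0.0
```

```bash
python3 - <<'E'
from h import *
np.set_printoptions(precision=4,suppress=True)
w=cam("wrist");s=cam("side");o=observe();print(o["clock"],o["position"],o["width"])
im=np.hstack([w["image"],cv2.resize(s["image"][100:250,100:300],(512,384))])
cv2.imwrite("pics/b3.png",cv2.resize(im[:,:,::-1],(800,300)))
E
```

```text
12.625 [0.3802 0.2003 0.0271] 0.05491941424574505
```

View pics/b3.png

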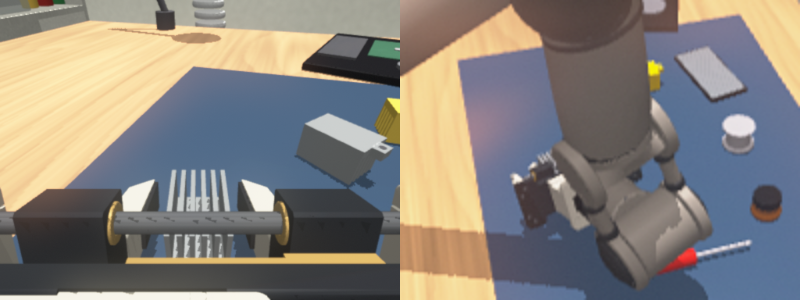

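Call:
send_rows(deltas=[[0, 0, 0, 0, 0, 0, 1], [0, 0, 0, 0, 0, 0, 1], [0.028, 0, -0.01, 0, 0, 0, 1], [0.038, 0, -0.014, 0, 0, 0, 1], [0.047, 0, -0.017, 0, 0, 0, 1], [0.047, 0, -0.017, 0, -10, 0, 1], [0, 0, 0, 0, -10, 0, 1], [0, 0, 0, 0, -10, 0, 1]])

```text
clock: 13.62
position: [0.3805, 0.2, 0.1983]
orientation: [0.558, 0.757, 0.202, -0.272]
wrist_force: [-1.0, 0.0, -0.9]
width: 0.0917
grip_force: 0.0
```

Call:
send_rows(deltas=[[0, 0, 0, 0, -10, 0, 1], [0, 0, 0, 0, -10, 0, 1], [0, 0, 0, 0, -10, 0, 1], [0, 0, 0, 0, -10, 0, 1], [-0.03, 0, -0.015, 0, 0, 0, 1], [-0.03, 0, -0.015, 0, 0, 0, 1], [0, 0, 0, 0, 0, 0, 1]])

```text
clock: 14.5
position: [0.3984, 0.1425, 0.2281]
orientation: [0.594, 0.805, 0.001, 0.001]
wrist_force: [0.3, -0.4, -0.2]
width: 0.092
grip_force: 0.0
```

```bash
cat > fit2.py <<'E'
from h import *
np.set_printoptions(precision=4,suppress=True)
def both(w,s,p,yaw,Rf=np.eye(3),ps=None):
    vs=[(d,m) for d in(w,s) for m in [mask_near(d,np.array(p)+Rf[:,2]*.018)] if m is not None]
    print(len(vs)); r=fit(vs,SINK,Rf,p,yaw); print("fit",r)
    if vs: r=fit(vs[:1],SINK,Rf,p,yaw,False); print("w only",r)
    return r
E
python3 - <<'E'
from fit2 import *
w=cam("wrist");s=cam("side")
o=observe();print(o["clock"],o["position"],o["q"]);print(R.from_quat(o["orientation"]).as_matrix())
for d in(w,s): print([(np.round(x["point"]),round(x["p"],2),atz(d,x["point"],.018)) for x in recognise("sink_a",d)])
both(w,s,[.382,.189,0],-1.27)
E
```

```text
14.6 [0.3975 0.1432 0.227 ] [ 0.1636  0.1533  1.7801  0.0005  1.209  -0.1367]
[[-0.2956  0.9553 -0.0008]
 [ 0.9553  0.2956  0.0004]
 [ 0.0006 -0.0007 -1.    ]]
[(array([ 12., 483.]), 0.92, array([0.5763, 0.3716, 0.018 ])), (array([ 47., 380.]), 0.64, array([0.4881, 0.3093, 0.018 ])), (array([129., 252.]), 0.56, array([0.3838, 0.1875, 0.018 ]))]
[(array([188., 178.]), 0.73, array([0.38  , 0.1769, 0.018 ])), (array([156., 201.]), 0.72, array([0.4827, 0.3085, 0.018 ])), (array([137., 222.]), 0.5, array([0.576 , 0.3903, 0.018 ]))]
2
fit (array([ 0.3837,  0.1894,  0.0025, -1.2584]), np.float64(0.08014330267906189))
w only (array([ 0.384 ,  0.1891,  0.    , -1.2531]), np.float64(0.04828149080276489))
```

```bash
python3 - <<'E'
from h import *
plan([((.384,.189,.06),Rt(18),4),((.384,.189,.012),Rt(18),2)])
E
```

```text
4 rows; each turn [-0.02, -0.01, -0.18]
   [0.0118, 0.0002, 0.0417]
   [0.0119, 0.0002, 0.0417]
   [0.0119, 0.0003, 0.0417]
   [0.0118, 0.0003, 0.0417]
2 rows; each turn [0.01, 0.01, 0.0]
   [0.0, 0.0, 0.024]
   [0.0, 0.0, 0.024]
```

Call:
send_rows(deltas=[[0.0118, 0.0003, 0.0417, 0, 0, -0.2, 1], [0.0118, 0.0003, 0.0417, 0, 0, -0.2, 1], [0.0118, 0.0003, 0.0417, 0, 0, -0.2, 1], [0.0118, 0.0003, 0.0417, 0, 0, -0.2, 1], [0, 0, 0.024, 0, 0, 0, 1], [0, 0, 0.024, 0, 0, 0, 1], [0, 0, 0, 0, 0, 0, 0.5], [0, 0, 0, 0, 0, 0, -1]])

```text
clock: 15.8
position: [0.3851, 0.1888, 0.013]
orientation: [0.587, 0.809, 0.0, 0.0]
wrist_force: [-0.1, -0.4, -0.4]
width: 0.0767
grip_force: 0.0
```

Call:
send_rows(deltas=[[0, 0, 0, 0, 0, 0, -1], [0, 0, 0, 0, 0, 0, -1], [0, 0, 0, 0, 0, 0, -1], [0, 0, 0, 0, 0, 0, -1], [0, 0, -0.03, 0, 0, 0, -1], [0, 0, -0.04, 0, 0, 0, -1], [0, 0, -0.04, 0, 0, 0, -1]])

```text
clock: 16.68
position: [0.3844, 0.1884, 0.1235]
orientation: [0.587, 0.809, -0.0, -0.0]
wrist_force: [0.7, 0.5, -1.6]
width: 0.0378
grip_force: 20.0
```

Call:
send_rows(deltas=[[0, 0, -0.01, 0, 0, -10, -1], [0, 0, -0.01, 0, 0, -10, -1], [0, 0, -0.01, 0, 0, -10, -1], [0, 0, -0.01, 0, 0, -10, -1], [0, 0, -0.01, 0, 0, -10, -1], [0, 0, -0.01, 0, 0, -10, -1], [0, 0, -0.01, 0, 0, -10, -1], [0, 0, -0.01, 0, 0, -10, -1]])

```text
clock: 17.68
position: [0.3845, 0.1884, 0.2025]
orientation: [-0.073, 0.997, -0.0, -0.0]
wrist_force: [0.0, -0.0, -1.4]
width: 0.0376
grip_force: 20.0
```

```bash
python3 - <<'E'
from h import *
o=observe();print(o["q"],o["clock"],o["width"],o["position"])
plan([((.62,-.2,.22),Rt(104),7)])
E
```

```text
[ 2.76250427e-01  1.89249921e-01  1.80824353e+00  1.29352484e-04
  1.14493328e+00 -1.44094262e+00] 17.675 0.03761079714279386 [0.38446031 0.18844396 0.20254686]
7 rows; each turn [0.0, -0.01, -0.8]
   [-0.0252, -0.0598, -0.0025]
   [-0.0244, -0.0602, -0.0025]
   [-0.0235, -0.0605, -0.0025]
   [-0.0227, -0.0608, -0.0025]
   [-0.0218, -0.0611, -0.0025]
   [-0.0209, -0.0614, -0.0025]
   [-0.0201, -0.0617, -0.0025]
```

Call:
send_rows(deltas=[[-0.022, -0.053, -0.0025, 0, 0, -0.8, -1], [-0.022, -0.053, -0.0025, 0, 0, -0.8, -1], [-0.02, -0.053, -0.0025, 0, 0, -0.8, -1], [-0.02, -0.053, -0.0025, 0, 0, -0.8, -1], [-0.02, -0.053, -0.0025, 0, 0, -0.8, -1], [-0.02, -0.053, -0.0025, 0, 0, -0.8, -1], [-0.018, -0.053, -0.0025, 0, 0, -0.8, -1], [-0.017, -0.054, 0, 0, 0, 0, -1]])

```text
clock: 18.68
position: [0.6216, -0.2006, 0.2197]
orientation: [-0.119, 0.993, 0.0, -0.0]
wrist_force: [0.1, 0.7, -1.0]
width: 0.0381
grip_force: 20.0
```

```bash
python3 - <<'E'
from h import *
import pickle
np.set_printoptions(precision=4,suppress=True)
w=cam("wrist");s=cam("side");o=observe();print(o["clock"],o["position"],o["q"])
pickle.dump((w,s),open("tray.pkl","wb"))
for d in(w,s):
    L=regions_of("tray",d);print([(np.round(x["point"]),round(x["p"],2),x["pixels"].sum()) for x in L])
    d["m"]=L[0]["pixels"].astype(np.float32) if L else None
r=fit([(s,s["m"])],TRAY,np.eye(3),[.538,-.246,0],np.radians(-165.6),False);print(r)
im=w["image"].copy()
for P in TRAY:
  M=R.from_euler("z",r[0][3]).as_matrix()
  for v in P:
    a,b=proj(w,M@v+r[0][:3]); cv2.circle(im,(int(b),int(a)),2,(255,0,0),-1)
cv2.imwrite("pics/tray.png",cv2.resize(im[:,:,::-1],None,fx=1.56,fy=1.56,interpolation=cv2.INTER_CUBIC))
E
```

```text
18.775 [ 0.622  -0.2041  0.2176] [-0.4334  0.5938  1.138  -0.0014  1.4106 -2.2379]
[(array([ 83., 249.]), 0.97, np.int64(15231))]
[(array([286., 265.]), 0.63, np.int64(2340))]
(array([ 0.5368, -0.244 ,  0.    , -2.8783]), np.float64(0.23725688457489014))
```

View pics/tray.png

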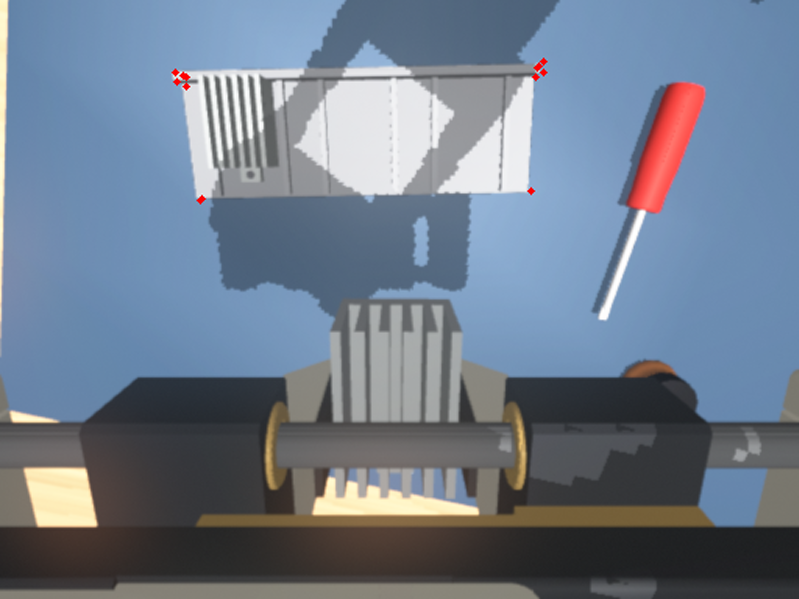

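The wrist view shows the whole tray, with its open-end corners at (128,127) and (124,340) and the stop wall along row ~45. sink_b is held straight, plain end towards the stop. Next I refine the tray pose from this view.

```bash
python3 - <<'E'
from h import *
import pickle
np.set_printoptions(precision=4,suppress=True)
w,s=pickle.load(open("tray.pkl","rb"))
P=lambda x,y,z: atz(w,(y/1.56-.3,x/1.56-.3),z)
a,b=P(199,199,.004),P(531,193,.004); c,d=P(184,71,.018),P(532,65,.018)
print(a,b,c,d,np.linalg.norm(a-b),np.linalg.norm(c-d),np.linalg.norm((a-c)[:2]),np.linalg.norm((b-d)[:2]))
# triangulate open-end corners with side view: bottom-left/right project
ctr=(a+b+c+d)/4; y=(a-b)+(c-d); yaw=np.arctan2(y[1],y[0])-np.pi/2; print(ctr,yaw)
from scipy.optimize import least_squares
# refine: corners (tray frame)
T=np.array([[-42,122,4],[-42,-122,4],[42,122,18],[42,-122,18]])/1000; px=np.array([[199,199],[531,193],[184,71],[532,65]])/1.56-.3
f=lambda v:np.ravel([np.array(proj(w,R.from_euler("z",v[3]).as_matrix()@t+v[:3]))[::-1]-p for t,p in zip(T,px)])
r=least_squares(f,[ctr[0],ctr[1],0,yaw],x_scale=[.01,.01,.01,.1]);print(r.x,r.fun)
L=regions_of("tray",cam("wrist"));m=L[0]["pixels"].astype(np.float32);print(fit([(w,m)],TRAY+[SINK[0]@np.diag([-1,-1,1])+[.008,.078,.004]],np.eye(3),[*r.x[:2],0],r.x[3]))
print(cv2.minAreaRect(np.argwhere(m)[:,::-1].astype(np.float32)))
E
```

```text
[ 0.6083 -0.352   0.004 ] [ 0.5465 -0.116   0.004 ] [ 0.5257 -0.3673  0.018 ] [ 0.4678 -0.1448  0.018 ] 0.24396927293396312 0.22992785602257643 0.08408595486859578 0.08380587282506793
[ 0.5371 -0.2451  0.011 ] -2.8861074109669778
[ 0.5366 -0.246  -0.0113 -2.885 ] [ 2.5194 -1.1226 -3.4851 -1.0628 -2.702   1.2984  3.5704  0.6731]
(array([ 0.5387, -0.2481,  0.0006, -2.8831]), np.float64(0.16443538665771484))
((227.10462951660156, 85.09357452392578), (84.11638641357422, 235.09738159179688), 89.09062194824219)
```

```bash
python3 - <<'E'
from h import *
import pickle
np.set_printoptions(precision=4,suppress=True)
w,s=pickle.load(open("tray.pkl","rb"))
for x in(359,469): 
    q=atz(w,(130/1.56-.3,x/1.56-.3),.01); c,sn=np.cos(-2.8856),np.sin(-2.8856); e=q[:2]-[.5368,-.2446]; print(e@[c,sn],e@[-sn,c])
plan([((.5368,-.2446,.07),Rt(104.67),4),((.5368,-.2446,.022),Rt(104.67),4)])
E
```

```text
0.003512400913334034 0.0021356516111535858
0.0021895924678068425 -0.07456617555504882
4 rows; each turn [0.02, -0.01, -0.25]
   [0.023, -0.0064, 0.0374]
   [0.0231, -0.0063, 0.0374]
   [0.0231, -0.0062, 0.0374]
   [0.0232, -0.006, 0.0374]
4 rows; each turn [0.0, 0.0, 0.0]
   [0.0, 0.0, 0.012]
   [0.0, 0.0, 0.012]
   [0.0, 0.0, 0.012]
   [0.0, 0.0, 0.012]
```

Call:
send_rows(deltas=[[0.0231, -0.0067, 0.0374, 0, 0, -0.25, -1], [0.0231, -0.0067, 0.0374, 0, 0, -0.25, -1], [0.0231, -0.0067, 0.0374, 0, 0, -0.25, -1], [0.0231, -0.0067, 0.0374, 0, 0, -0.25, -1], [0, 0, 0, 0, 0, 0, -1], [0, 0, 0.02, 0, 0, 0, -1], [0, 0, 0.015, 0, 0, 0, -1], [0, 0, 0, 0, 0, 0, -1]])

```text
clock: 19.98
position: [0.5381, -0.2465, 0.0353]
orientation: [-0.128, 0.992, 0.0, -0.0]
wrist_force: [0.5, 0.1, -0.9]
width: 0.038
grip_force: 20.0
```

Call:
send_rows(deltas=[[0, 0, 0.006, 0, 0, 0, -1], [0, 0, 0.004, 0, 0, 0, -1], [0, 0, 0, 0, 0, 0, -1]])

```text
clock: 20.35
position: [0.5379, -0.2474, 0.0253]
orientation: [-0.128, 0.992, 0.0, -0.0]
wrist_force: [-0.5, 0.2, -1.7]
width: 0.0378
grip_force: 20.0
```

```bash
python3 - <<'E'
from h import *
np.set_printoptions(precision=4,suppress=True)
o=observe();print(o["clock"],o["position"],o["wrist_force"],o["width"]);print(R.from_quat(o["orientation"]).as_matrix())
e=o["position"][:2]-[.5368,-.2446];c,sn=np.cos(-2.8856),np.sin(-2.8856);print(e@[c,sn],e@[-sn,c])
E
```

```text
20.35 [ 0.5379 -0.2474  0.0253] [-0.5237  0.2163 -1.6614] 0.03775424125958082
[[-0.9675 -0.253  -0.0002]
 [-0.253   0.9675  0.0002]
 [ 0.0001  0.0003 -1.    ]]
-0.0003196561851057652 0.002968152459054415
```

Call:
send_rows(deltas=[[0, 0.001, 0.003, 0, 0, 0, -1], [0, 0, 0.003, 0, 0, 0, -1], [0, 0, 0.001, 0, 0, 0, -1], [0, 0, 0, 0, 0, 0, -1]])

```text
clock: 20.85
position: [0.5376, -0.2465, 0.0183]
orientation: [-0.128, 0.992, 0.0, -0.0]
wrist_force: [-0.5, -0.0, -1.5]
width: 0.0381
grip_force: 20.0
```

Call:
send_rows(deltas=[[0.002, 0, 0, 0, 0, 0, -1], [0.002, 0, 0, 0, 0, 0, -1], [0.001, 0, 0, 0, 0, 0, -1], [0, 0, 0, 0, 0, 0, -1]])

```text
clock: 21.35
position: [0.5328, -0.2478, 0.0184]
orientation: [-0.127, 0.992, 0.0, 0.0]
wrist_force: [0.2, 0.3, -0.7]
width: 0.0378
grip_force: 20.0
```

Free in the lane. I lower the last millimetre and slide on to the stop in small steps.

Call:
send_rows(deltas=[[0.001, 0, 0.001, 0, 0, 0, -1], [0.001, 0, 0, 0, 0, 0, -1], [0.001, 0, 0, 0, 0, 0, -1], [0, 0, 0, 0, 0, 0, -1]])

```text
clock: 21.85
position: [0.5299, -0.2485, 0.0174]
orientation: [-0.128, 0.992, 0.0, 0.0]
wrist_force: [-0.8, -0.4, -1.6]
width: 0.0378
grip_force: 20.0
```

Call:
send_rows(deltas=[[0.001, 0, 0, 0, 0, 0, -1], [0, 0, 0, 0, 0, 0, -1]])

```text
clock: 22.1
position: [0.5295, -0.2486, 0.0175]
orientation: [-0.128, 0.992, -0.0, 0.001]
wrist_force: [1.7, 2.3, -1.6]
width: 0.0378
grip_force: 20.0
```

Call:
send_rows(deltas=[[0.001, 0, 0, 0, 0, 0, -1], [0, 0, 0, 0, 0, 0, -1]])

```text
clock: 22.35
position: [0.5294, -0.2487, 0.0176]
orientation: [-0.128, 0.992, -0.0, 0.001]
wrist_force: [6.4, 2.5, -3.3]
width: 0.0378
grip_force: 20.0
```

Call:
send_rows(deltas=[[0, 0, 0.0005, 0, 0, 0, -1], [0, 0, 0, 0, 0, 0, -0.1], [0, 0, 0, 0, 0, 0, 0.02], [0, 0, 0, 0, 0, 0, 0.06], [0, 0, -0.02, 0, 0, 0, 0.06], [0, 0, -0.04, 0, 0, 0, 0.06], [-0.01, 0, -0.05, 0, 0, 0, 0.06], [-0.05, 0.01, -0.05, 0, 0, 0, 0.06]])

```text
clock: 23.35
position: [0.577, -0.2282, 0.1727]
orientation: [-0.126, 0.992, -0.0, -0.0]
wrist_force: [1.5, -0.2, -0.8]
width: 0.0488
grip_force: 0.0
```

```bash
python3 - <<'E'
from fit2 import *
w=cam("wrist");o=observe();print(o["clock"],o["position"],o["q"])
L=recognise("sink_a",w);print([(np.round(x["point"]),round(x["p"],2),atz(w,x["point"],.03)) for x in L])
save(w,"w5.png",1.3)
plan([((.55,.2,.2),Rt(60),8)])
E
```

```text
23.4 [ 0.5845 -0.2259  0.1795] [-0.4923  0.5577  1.3082  0.0025  1.2621 -2.32  ]
[(array([128., 245.]), 0.83, array([ 0.5271, -0.2486,  0.03  ]))]
8 rows; each turn [-0.02, 0.09, 5.6]
   [-0.0097, 0.0526, -0.0032]
   [-0.0045, 0.0533, -0.0032]
   [0.0007, 0.0535, -0.0032]
   [0.006, 0.0531, -0.0032]
   [0.0111, 0.0523, -0.0032]
   [0.0162, 0.051, -0.0031]
   [0.0211, 0.0492, -0.0031]
   [0.0257, 0.0468, -0.003]
```

View pics/w5.png

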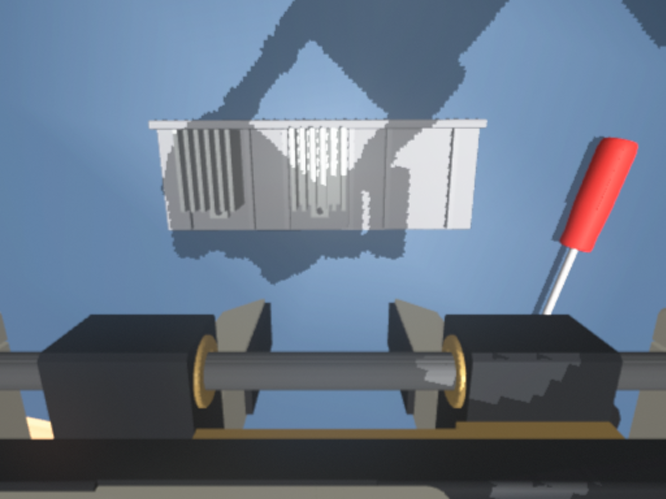

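sink_b sits home in the middle lane at (98,246), level with the sample, ear towards the open end. Now sink_a.

Call:
send_rows(deltas=[[-0.004, 0.054, 0, 0, 0, 0, 1], [-0.004, 0.054, 0, 0, 0, 0, 1], [-0.004, 0.054, 0, 0, 0, 0, 1], [-0.004, 0.054, 0, 0, 0, 0, 1], [-0.004, 0.054, 0, 0, 0, 0, 1], [-0.004, 0.054, 0, 0, 0, 0, 1], [-0.004, 0.054, 0, 0, 0, 0, 1], [-0.004, 0.054, 0, 0, 0, 0, 1]])

```text
clock: 24.45
position: [0.4983, 0.2001, 0.1699]
orientation: [-0.127, 0.992, -0.0, -0.001]
wrist_force: [0.6, 0.1, -0.5]
width: 0.0919
grip_force: 0.0
```

Call:
send_rows(deltas=[[-0.004, 0.054, 0, 0, 0, 0, 1], [-0.004, 0.054, 0, 0, 0, 0, 1], [0, 0, 0, 0, 0, 10.5, 1], [0, 0, 0, 0, 0, 10.5, 1], [0, 0, 0, 0, 0, 10.5, 1], [0, 0, 0, 0, 0, 10.5, 1], [0, 0, 0, 0, 0, 10.5, 1], [0, 0, 0, 0, 0, 10.5, 1]])

```text
clock: 25.45
position: [0.4793, 0.3048, 0.1697]
orientation: [0.412, 0.911, -0.001, -0.0]
wrist_force: [-0.6, -0.3, -0.1]
width: 0.0919
grip_force: 0.0
```

Call:
send_rows(deltas=[[0, 0, 0, 0, 0, 10.5, 1], [0, 0, 0, 0, 0, 10.5, 1], [0, 0, 0, 0, 0, 10.5, 1], [0, 0, 0, 0, 0, 10.5, 1], [0, 0, 0, 0, 0, 10.5, 1], [0, 0, 0, 0, 0, 10.5, 1], [0, 0, 0, 0, 0, 10.5, 1], [0, 0, 0, 0, 0, 10.5, 1]])

```text
clock: 26.45
position: [0.4793, 0.3048, 0.1697]
orientation: [0.916, 0.401, -0.001, 0.0]
wrist_force: [-0.0, 0.4, 0.0]
width: 0.0919
grip_force: 0.0
```

Call:
send_rows(deltas=[[0, 0, 0, 0, 0, 10.5, 1], [0, 0, 0, 0, 0, 10.5, 1], [0, 0, 0, 0, 0, 10.5, 1], [0, 0, 0, 0, 0, 10.5, 1], [0, 0, 0, 0, 0, 10.5, 1], [0, 0, 0, 0, 0, 10.5, 1], [0, 0, 0, 0, 0, 10.5, 1], [0, 0, 0, 0, 0, 10.5, 1]])

```text
clock: 27.45
position: [0.4793, 0.3048, 0.1697]
orientation: [0.949, -0.315, -0.001, 0.001]
wrist_force: [0.1, 0.4, -0.1]
width: 0.0915
grip_force: 0.0
```

```bash
python3 - <<'E'
from fit2 import *
o=observe();print(o["clock"],o["position"],o["q"])
x=np.array([np.cos(-.665),np.sin(-.665),0]); g=np.array([.487,.3065,0])+.013*x
print(g)
plan([(g+[0,0,.06],Rt(-128.1),4)])
E
```

```text
27.45 [0.4793 0.3048 0.1697] [ 0.4317  0.4704  1.4873 -0.0003  1.1856  2.6431]
[0.4972 0.2985 0.    ]
4 rows; each turn [0.02, 0.01, 0.35]
   [0.0046, -0.0014, 0.0274]
   [0.0045, -0.0015, 0.0274]
   [0.0045, -0.0015, 0.0275]
   [0.0045, -0.0015, 0.0274]
```

Call:
send_rows(deltas=[[0.0045, -0.0015, 0.0274, 0, 0, 0.35, 1], [0.0045, -0.0015, 0.0274, 0, 0, 0.35, 1], [0.0045, -0.0015, 0.0274, 0, 0, 0.35, 1], [0.0045, -0.0015, 0.0274, 0, 0, 0.35, 1], [0, 0, 0.027, 0, 0, 0, 1], [0, 0, 0.026, 0, 0, 0, 1], [0, 0, 0, 0, 0, 0, 0.5], [0, 0, 0, 0, 0, 0, -1]])

```text
clock: 28.45
position: [0.4981, 0.2995, 0.0086]
orientation: [0.946, -0.323, 0.0, -0.0]
wrist_force: [-0.1, 0.4, 0.6]
width: 0.0763
grip_force: 0.0
```

Call:
send_rows(deltas=[[0, 0, 0, 0, 0, 0, -1], [0, 0, 0, 0, 0, 0, -1], [0, 0, 0, 0, 0, 0, -1], [0, 0, 0, 0, 0, 0, -1], [0, 0, 0, 0, 0, 0, -1]])

```text
clock: 29.08
position: [0.4979, 0.2996, 0.0083]
orientation: [0.946, -0.323, 0.0, -0.0]
wrist_force: [-1.2, -0.3, 2.4]
width: 0.0378
grip_force: 20.0
```

```bash
python3 - <<'E'
from fit2 import *
o=observe();print(o["clock"],o["position"],o["q"],o["width"],o["wrist_force"])
M=R.from_quat(o["orientation"]).as_matrix();print(M.T@(np.array([.40,.25,0])-[*o["position"][:2],0]),M[:,1])
E
```

```text
29.075 [0.4979 0.2996 0.0083] [0.4099 0.6911 1.6047 0.     0.8456 2.6393] 0.03782742614180517 [-1.1981 -0.2875  2.4431]
[-0.047   0.0991 -0.    ] [-0.6121 -0.7908 -0.0002]
```

Call:
send_rows(deltas=[[0, 0, -0.03, 0, 0, 0, -1], [0, 0, -0.045, 0, 0, 0, -1], [0, 0, -0.045, 0, 0, 0, -1], [-0.0155, 0.033, 0, 0, 0, 0, -1], [-0.0155, 0.033, 0, 0, 0, 0, -1], [-0.0155, 0.033, 0, 0, 0, 0, -1], [0, 0, 0, 0, 0, -10.2, -1], [0, 0, 0, 0, 0, -10.2, -1]])

```text
clock: 30.08
position: [0.4001, 0.2496, 0.1282]
orientation: [0.989, -0.148, 0.0, -0.0]
wrist_force: [0.7, 0.2, -0.7]
width: 0.0381
grip_force: 20.0
```

Call:
send_rows(deltas=[[0, 0, 0, 0, 0, -10.2, -1], [0, 0, 0, 0, 0, -10.2, -1], [0, 0, 0, 0, 0, -10.2, -1], [0, 0, 0, 0, 0, -10.2, -1], [0, 0, 0, 0, 0, -10.2, -1], [0, 0, 0, 0, 0, -10.2, -1], [0, 0, 0, 0, 0, -10.2, -1], [0, 0, 0, 0, 0, -10.2, -1]])

```text
clock: 31.08
position: [0.4003, 0.2498, 0.1279]
orientation: [0.845, 0.534, -0.0, -0.0]
wrist_force: [0.9, -0.5, -1.0]
width: 0.0376
grip_force: 20.0
```

Call:
send_rows(deltas=[[0, 0, 0, 0, 0, -10.2, -1], [0, 0, 0, 0, 0, -10.2, -1], [0, 0, 0, 0, 0, -10.2, -1], [0, 0, 0, 0, 0, -10.2, -1], [0, 0, 0, 0, 0, -10.2, -1], [0, 0, 0, 0, 10, 0, -1], [0, 0, 0, 0, 10, 0, -1], [0, 0, 0, 0, 10, 0, -1]])

```text
clock: 32.08
position: [0.4011, 0.2499, 0.1288]
orientation: [0.516, 0.815, 0.141, -0.22]
wrist_force: [-0.8, -0.1, -1.4]
width: 0.0381
grip_force: 20.0
```

Call:
send_rows(deltas=[[0, 0, 0, 0, 10, 0, -1], [0, 0, 0, 0, 10, 0, -1], [0, 0, 0, 0, 10, 0, -1], [0, 0, 0, 0, 10, 0, -1], [0, 0, 0, 0, 8, 0, -1], [0, 0, 0, 0, 0, 0, -1]])

```text
clock: 32.83
position: [0.4004, 0.2493, 0.126]
orientation: [0.417, 0.655, 0.336, -0.533]
wrist_force: [-0.9, 0.1, -1.4]
width: 0.038
grip_force: 20.0
```

```bash
cat > st.py <<'E'
from h import *
import sys
np.set_printoptions(precision=4,suppress=True)
dx,dz=map(float,sys.argv[1:3])
o=observe();print(o["q"],o["clock"],o["position"],o["wrist_force"],o["width"]);M=R.from_quat(o["orientation"]).as_matrix();print(M)
g=o["position"]-.019*M[:,2]; e=g+dx*M[:,0]+dz*M[:,2]
print("grasp",g,"edge",e,"down to edge=1mm",M.T@[0,0,.001-e[2]])
E
python3 st.py -.041 .0273
```

```text
[-0.2039  0.8747  1.7698  0.9044  1.6697 -1.1733] 32.825 [0.4004 0.2493 0.126 ] [-0.8691  0.0532 -1.4421] 0.03796222734643881
[[-0.0842  0.9049 -0.4171]
 [ 0.1887  0.4255  0.8851]
 [ 0.9784 -0.0042 -0.2066]]
grasp [0.4084 0.2325 0.1299] edge [0.4004 0.2489 0.0841] down to edge=1mm [-0.0813  0.0003  0.0172]
```

Call:
send_rows(deltas=[[-0.033, 0, 0.007, 0, 0, 0, -1], [-0.033, 0, 0.007, 0, 0, 0, -1], [-0.011, 0, 0.0023, 0, 0, 0, -1], [0, 0, 0, 0, 0, 0, -1], [0, 0, 0, 0, 0, 0, -1]])

```text
clock: 33.45
position: [0.4009, 0.2498, 0.0505]
orientation: [0.416, 0.657, 0.337, -0.531]
wrist_force: [0.7, -0.3, -0.3]
width: 0.038
grip_force: 20.0
```

```bash
python3 st.py -.041 .0273
```

```text
[-0.2024  1.0221  1.7408  0.8989  1.5933 -1.2721] 33.45 [0.4009 0.2498 0.0505] [ 0.7357 -0.3383 -0.2538] 0.03800516556656128
[[-0.0908  0.9043 -0.4172]
 [ 0.1884  0.427   0.8844]
 [ 0.9779  0.0017 -0.2092]]
grasp [0.4088 0.233  0.0544] edge [0.4011 0.2494 0.0086] down to edge=1mm [-0.0075 -0.      0.0016]
```

Call:
send_rows(deltas=[[-0.004, 0, 0.0009, 0, 0, 0, -1], [-0.0035, 0, 0.0008, 0, 0, 0, -1], [0, 0, 0, 0, 0, 0, -1]])

```text
clock: 33.83
position: [0.401, 0.2498, 0.0436]
orientation: [0.415, 0.655, 0.338, -0.532]
wrist_force: [1.5, -2.2, 9.2]
width: 0.0378
grip_force: 20.0
```

Call:
send_rows(deltas=[[-0.001, 0, 0.0002, 0, 0, 0, -1], [0, 0, 0, 0, 0, 0, -1]])

```text
clock: 34.08
position: [0.401, 0.2497, 0.0435]
orientation: [0.415, 0.655, 0.339, -0.533]
wrist_force: [2.1, -3.7, 15.0]
width: 0.0379
grip_force: 20.0
```

```bash
python3 st.py -.041 .0273
```

```text
[-0.2037  1.0401  1.7356  0.9008  1.5916 -1.2824] 34.075 [0.401  0.2497 0.0435] [ 2.0712 -3.6743 14.9632] 0.03785536729053044
[[-0.0881  0.9049 -0.4165]
 [ 0.1826  0.4257  0.8862]
 [ 0.9792  0.002  -0.2027]]
grasp [0.4089 0.2329 0.0474] edge [0.4012 0.2496 0.0017] down to edge=1mm [-0.0007 -0.      0.0001]
```

Call:
send_rows(deltas=[[0.001, 0, 0, 0, 0, 0, -1], [0, 0, 0, 0, 0, 0, -0.1], [0, 0, 0, 0, 0, 0, 0.1], [0, 0, 0, 0, 0, 0, 0.5], [0, 0, 0, 0, 0, 0, 1], [0, 0, -0.03, 0, 0, 0, 1], [0, 0, -0.04, 0, 0, 0, 1], [0, 0, -0.04, 0, 0, 0, 1]])

```text
clock: 35.08
position: [0.4465, 0.1518, 0.0647]
orientation: [0.416, 0.656, 0.337, -0.532]
wrist_force: [1.1, -0.0, -0.4]
width: 0.0905
grip_force: 0.0
```

```bash
python3 - <<'E'
from fit2 import *
w=cam("wrist");s=cam("side");o=observe();print(o["clock"],o["position"],o["q"])
im=np.hstack([w["image"],cv2.resize(s["image"][100:250,100:300],(512,384))])
cv2.imwrite("pics/a6.png",cv2.resize(im[:,:,::-1],(800,300)))
E
```

```text
35.175 [0.4487 0.1498 0.0647] [-0.3524  1.0348  1.5681  0.7746  1.7466 -1.1981]
```

View pics/a6.png

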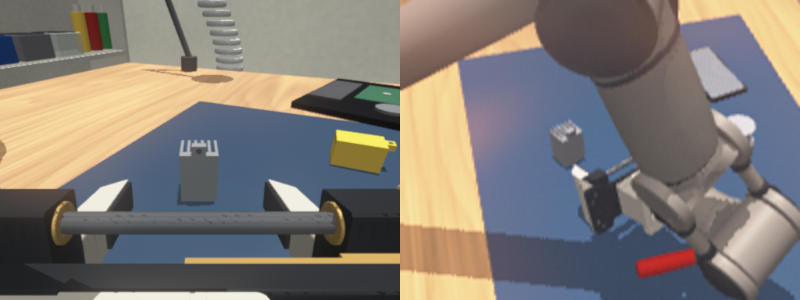

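sink_a now stands on its plain end, ear up, with its base facing the gripper. I raise and untilt, then measure it.

Call:
send_rows(deltas=[[0.04, 0, -0.008, 0, 0, 0, 1], [0.05, 0, -0.01, 0, 0, 0, 1], [0.05, 0, -0.01, 0, 0, 0, 1], [0, 0, 0, 0, -10, 0, 1], [0, 0, 0, 0, -10, 0, 1], [0, 0, 0, 0, -10, 0, 1], [0, 0, 0, 0, -10, 0, 1], [0, 0, 0, 0, -10, 0, 1]])

```text
clock: 36.17
position: [0.4452, 0.1544, 0.2074]
orientation: [0.52, 0.82, 0.129, -0.202]
wrist_force: [-0.4, -0.0, -0.4]
width: 0.0918
grip_force: 0.0
```

Call:
send_rows(deltas=[[0, 0, 0, 0, -10, 0, 1], [0, 0, 0, 0, -10, 0, 1], [0, 0, 0, 0, -8, 0, 1], [0, 0, 0, 0, 0, 0, 1], [0, 0, 0, 0, 0, 0, 1]])

```text
clock: 36.8
position: [0.4451, 0.1544, 0.2068]
orientation: [0.535, 0.845, 0.0, -0.001]
wrist_force: [0.2, 1.5, -0.8]
width: 0.0917
grip_force: 0.0
```

```bash
python3 - <<'E'
from fit2 import *
w=cam("wrist");s=cam("side");o=observe();print(o["clock"],o["position"],o["q"]);print(R.from_quat(o["orientation"]).as_matrix()[:,:2])
ST=np.array([[0,0,1.],[0,1,0],[1,0,0]]); ST[:,1]=np.cross(ST[:,2],ST[:,0])
r=both(w,s,[.4165,.217,.028],np.arctan2(.905,-.425),ST)
z=np.array([np.cos(r[0][3]),np.sin(r[0][3]),0]);g=r[0][:3]+.018*z;y=np.degrees(r[0][3])-90;print("grasp",g,y)
plan([([g[0],g[1],.12],Rt(y),4)])
E
```

```text
36.9 [0.4456 0.1536 0.2068] [ 0.168   0.2634  1.6958  0.0016  1.1839 -0.272 ]
[[-0.4255  0.905 ]
 [ 0.905   0.4255]
 [ 0.0018 -0.0011]]
1
fit (array([0.4173, 0.2277, 0.0216, 1.9891]), np.float64(0.08391749858856201))
w only (array([0.4168, 0.2213, 0.028 , 1.9916]), np.float64(0.09507399797439575))
grasp [0.4094 0.2377 0.028 ] 24.10894516287894
4 rows; each turn [-0.01, -0.02, 0.26]
   [0.0229, 0.0008, 0.0217]
   [0.0229, 0.0006, 0.0217]
   [0.023, 0.0005, 0.0218]
   [0.023, 0.0005, 0.0217]
```

Call:
send_rows(deltas=[[0.0224, 0.0006, 0.0217, 0, 0, 0.1, 1], [0.0224, 0.0006, 0.0217, 0, 0, 0.1, 1], [0.0224, 0.0006, 0.0217, 0, 0, 0.1, 1], [0.0224, 0.0006, 0.0217, 0, 0, 0.1, 1], [0, 0, 0, 0, 0, 0, 1], [0, 0, 0.032, 0, 0, 0, 1], [0, 0, 0.032, 0, 0, 0, 1], [0, 0, 0.031, 0, 0, 0, 1]])

```text
clock: 38.0
position: [0.4111, 0.2356, 0.0253]
orientation: [0.539, 0.842, 0.001, 0.0]
wrist_force: [-0.7, 0.3, -0.5]
width: 0.0916
grip_force: 0.0
```

Call:
send_rows(deltas=[[0, 0, 0, 0, 0, 0, -1], [0, 0, 0, 0, 0, 0, -1], [0, 0, 0, 0, 0, 0, -1], [0, 0, 0, 0, 0, 0, -1], [0, 0, 0, 0, 0, 0, -1], [0, 0, 0, 0, 0, 0, -1], [0, 0, 0, 0, 0, 0, -1]])

```text
clock: 38.88
position: [0.4096, 0.2364, 0.0257]
orientation: [0.538, 0.843, 0.0, -0.0]
wrist_force: [-0.9, -0.4, 5.0]
width: 0.0379
grip_force: 20.0
```

Call:
send_rows(deltas=[[0, 0, -0.03, 0, 0, 0, -1], [0, 0, -0.035, 0, 0, 0, -1], [0, 0, -0.035, 0, 0, 0, -1], [0, 0, 0, 0, 10, 0, -1], [0, 0, 0, 0, 10, 0, -1], [0, 0, 0, 0, 10, 0, -1], [0, 0, 0, 0, 10, 0, -1], [0, 0, 0, 0, 10, 0, -1]])

```text
clock: 39.88
position: [0.4105, 0.2359, 0.1258]
orientation: [0.487, 0.763, 0.23, -0.357]
wrist_force: [-0.6, 0.2, -1.3]
width: 0.0379
grip_force: 20.0
```

Call:
send_rows(deltas=[[0, 0, 0, 0, 10, 0, -1], [0, 0, 0, 0, 10, 0, -1], [0, 0, 0, 0, 0, 0, -1], [0, 0, 0, 0, 0, 0, -1]])

```text
clock: 40.38
position: [0.4097, 0.2366, 0.1256]
orientation: [0.441, 0.691, 0.308, -0.482]
wrist_force: [-0.1, -0.6, 0.3]
width: 0.0378
grip_force: 20.0
```

```bash
python3 st.py -.018 .044
```

```text
[-0.2069  0.7935  1.7652  0.8516  1.5915 -1.1142] 40.375 [0.4097 0.2366 0.1256] [-0.0535 -0.5919  0.2557] 0.0377899829640927
[[-0.1456  0.9072 -0.3948]
 [ 0.313   0.4208  0.8514]
 [ 0.9385  0.0004 -0.3452]]
grasp [0.4172 0.2204 0.1321] edge [0.4025 0.2522 0.1001] down to edge=1mm [-0.093  -0.      0.0342]
```

Call:
send_rows(deltas=[[-0.031, 0, 0.0114, 0, 0, 0, -1], [-0.031, 0, 0.0114, 0, 0, 0, -1], [-0.026, 0, 0.0096, 0, 0, 0, -1], [0, 0, 0, 0, 0, 0, -1], [0, 0, 0, 0, 0, 0, -1]])

```text
clock: 41.0
position: [0.41, 0.237, 0.0333]
orientation: [0.44, 0.691, 0.309, -0.482]
wrist_force: [-0.2, 0.7, -1.0]
width: 0.038
grip_force: 20.0
```

Call:
send_rows(deltas=[[-0.0015, 0, 0.0005, 0, 0, 0, -1], [0, 0, 0, 0, 0, 0, -1]])

```text
clock: 41.25
position: [0.4098, 0.2366, 0.0307]
orientation: [0.441, 0.691, 0.309, -0.483]
wrist_force: [0.2, -0.7, -0.8]
width: 0.038
grip_force: 20.0
```

Call:
send_rows(deltas=[[-0.0015, 0, 0.0005, 0, 0, 0, -1], [0, 0, 0, 0, 0, 0, -1]])

```text
clock: 41.5
position: [0.4097, 0.2366, 0.0286]
orientation: [0.441, 0.69, 0.309, -0.483]
wrist_force: [0.5, -0.3, -0.4]
width: 0.0381
grip_force: 20.0
```

```bash
python3 st.py -.018 .044
```

```text
[-0.2076  0.9828  1.7459  0.8573  1.4831 -1.2422] 41.5 [0.4097 0.2366 0.0286] [ 0.467  -0.2537 -0.4015] 0.038061478468393244
[[-0.1437  0.9075 -0.3948]
 [ 0.3101  0.4201  0.8528]
 [ 0.9398  0.0002 -0.3418]]
grasp [0.4172 0.2204 0.0351] edge [0.4024 0.2524 0.0032] down to edge=1mm [-0.002  -0.      0.0007]
```

Call:
send_rows(deltas=[[-0.0015, 0, 0.0005, 0, 0, 0, -1], [0, 0, 0, 0, 0, 0, -0.1], [0, 0, 0, 0, 0, 0, 0], [0, 0, 0, 0, 0, 0, 0.2], [0, 0, 0, 0, 0, 0, 0.2], [0, 0, 0, 0, 0, 0, 1], [0, 0, 0, 0, 0, 0, 1], [0, 0, 0, 0, 0, 0, 1]])

```text
clock: 42.5
position: [0.4096, 0.2366, 0.0269]
orientation: [0.441, 0.69, 0.309, -0.483]
wrist_force: [1.0, -0.1, 0.6]
width: 0.0804
grip_force: 0.0
```

Call:
send_rows(deltas=[[0.028, 0, -0.01, 0, 0, 0, 1], [0.038, 0, -0.014, 0, 0, 0, 1], [0.047, 0, -0.017, 0, 0, 0, 1], [0.047, 0, -0.017, 0, -10, 0, 1], [0, 0, 0, 0, -10, 0, 1], [0, 0, 0, 0, -10, 0, 1], [0, 0, 0, 0, -10, 0, 1], [0, 0, 0, 0, -10, 0, 1]])

```text
clock: 43.5
position: [0.4097, 0.2365, 0.198]
orientation: [0.531, 0.83, 0.093, -0.143]
wrist_force: [-1.0, 0.7, -1.8]
width: 0.0918
grip_force: 0.0
```

Call:
send_rows(deltas=[[0, 0, 0, 0, -10, 0, 1], [0, 0, 0, 0, -10, 0, 1], [-0.03, 0, -0.015, 0, 0, 0, 1], [-0.03, 0, -0.015, 0, 0, 0, 1], [0, 0, 0, 0, 0, 0, 1], [0, 0, 0, 0, 0, 0, 1]])

```text
clock: 44.25
position: [0.4341, 0.1824, 0.2267]
orientation: [0.539, 0.843, -0.0, -0.001]
wrist_force: [0.1, 1.1, -0.4]
width: 0.0921
grip_force: 0.0
```

```bash
python3 - <<'E'
from fit2 import *
w=cam("wrist");s=cam("side");o=observe();print(o["clock"],o["position"],o["q"])
for d in(w,s): print([(np.round(x["point"]),round(x["p"],2),atz(d,x["point"],.018)) for x in recognise("sink_a",d)])
r=both(w,s,[.413,.226,0],np.radians(-65))
g=r[0][:3];y=np.degrees(r[0][3])+90;print(g,y)
plan([([g[0],g[1],.06],Rt(y),4)])
cv2.imwrite("w7.png",w["image"][:,:,::-1])
E
```

```text
44.35 [0.4341 0.1826 0.2266] [ 0.2351  0.2439  1.6641  0.0004  1.2349 -0.1991]
[(array([126., 255.]), 0.67, array([0.4151, 0.2301, 0.018 ])), (array([ 57., 454.]), 0.67, array([0.5762, 0.3837, 0.018 ]))]
[(array([289., 267.]), 0.82, array([ 0.5259, -0.2436,  0.018 ])), (array([174., 187.]), 0.65, array([0.4196, 0.2302, 0.018 ])), (array([137., 253.]), 0.62, array([0.6842, 0.3576, 0.018 ])), (array([134., 220.]), 0.52, array([0.5739, 0.4078, 0.018 ])), (array([201., 284.]), 0.52, array([0.6759, 0.0267, 0.018 ])), (array([298., 273.]), 0.29, array([ 0.5316, -0.2703,  0.018 ]))]
2
fit (array([ 0.4145,  0.2271,  0.0029, -1.16  ]), np.float64(0.11120697855949402))
w only (array([ 0.4145,  0.2271,  0.    , -1.1363]), np.float64(0.03507232666015625))
[0.4145 0.2271 0.    ] 24.892950674607874
4 rows; each turn [-0.01, 0.0, 0.0]
   [0.0122, 0.0002, 0.0417]
   [0.0122, 0.0002, 0.0417]
   [0.0122, 0.0001, 0.0417]
   [0.0121, 0.0002, 0.0418]
```

Call:
send_rows(deltas=[[0.0122, 0.0002, 0.0417, 0, 0, 0, 1], [0.0122, 0.0002, 0.0417, 0, 0, 0, 1], [0.0122, 0.0002, 0.0417, 0, 0, 0, 1], [0.0122, 0.0002, 0.0417, 0, 0, 0, 1], [0, 0, 0.024, 0, 0, 0, 1], [0, 0, 0.024, 0, 0, 0, 1], [0, 0, 0, 0, 0, 0, 0.5], [0, 0, 0, 0, 0, 0, -1]])

```text
clock: 45.55
position: [0.4154, 0.2272, 0.013]
orientation: [0.538, 0.843, 0.0, 0.0]
wrist_force: [0.7, -1.6, 0.1]
width: 0.0763
grip_force: 0.0
```

Call:
send_rows(deltas=[[0, 0, 0, 0, 0, 0, -1], [0, 0, 0, 0, 0, 0, -1], [0, 0, 0, 0, 0, 0, -1], [0, 0, 0, 0, 0, 0, -1], [0, 0, 0, 0, 0, 0, -1]])

```text
clock: 46.18
position: [0.415, 0.227, 0.0125]
orientation: [0.538, 0.843, 0.0, 0.0]
wrist_force: [-0.2, -0.8, 3.5]
width: 0.0379
grip_force: 20.0
```

Call:
send_rows(deltas=[[0, 0, -0.03, 0, 0, 0, -1], [0, 0, -0.04, 0, 0, 0, -1], [0, 0, -0.04, 0, 0, 0, -1], [0, 0, 0, 0, 0, -10, -1], [0, 0, 0, 0, 0, -10, -1], [0, 0, 0, 0, 0, -10, -1], [0, 0, 0, 0, 0, -10, -1], [0, 0, 0, 0, 0, -10, -1]])

```text
clock: 47.18
position: [0.4147, 0.2269, 0.1221]
orientation: [0.129, 0.992, -0.0, -0.0]
wrist_force: [-0.1, -1.3, -0.3]
width: 0.0378
grip_force: 20.0
```

Call:
send_rows(deltas=[[0, 0, 0, 0, 0, -10, -1], [0, 0, 0, 0, 0, -10, -1], [0, 0, 0, 0, 0, -9.8, -1], [0, 0, 0, 0, 0, 0, -1]])

```text
clock: 47.68
position: [0.4148, 0.2269, 0.1221]
orientation: [-0.127, 0.992, -0.0, -0.0]
wrist_force: [-1.2, -0.2, -0.8]
width: 0.0384
grip_force: 20.0
```

```bash
python3 - <<'E'
from h import *
o=observe();print(o["clock"],o["position"],o["width"],o["q"])
plan([((.5175,-.171,.09),Rt(104.67),8)])
E
```

```text
47.675 [0.41476401 0.22687611 0.12213627] 0.038378995782707925 [ 3.38187478e-01  3.67313926e-01  1.81187628e+00  6.05833677e-05
  9.62868828e-01 -1.48691981e+00]
8 rows; each turn [0.0, 0.0, -0.01]
   [0.0001, -0.0514, 0.004]
   [0.0001, -0.0514, 0.004]
   [0.0001, -0.0514, 0.004]
   [0.0001, -0.0513, 0.004]
   [0.0001, -0.0514, 0.004]
   [0.0001, -0.0513, 0.004]
   [0.0001, -0.0514, 0.0041]
   [0.0002, -0.0513, 0.004]
```

Call:
send_rows(deltas=[[0, -0.0514, 0.004, 0, 0, 0, -1], [0, -0.0514, 0.004, 0, 0, 0, -1], [0, -0.0514, 0.004, 0, 0, 0, -1], [0, -0.0514, 0.004, 0, 0, 0, -1], [0, -0.0514, 0.004, 0, 0, 0, -1], [0, -0.0514, 0.004, 0, 0, 0, -1], [0, -0.0514, 0.004, 0, 0, 0, -1], [0, -0.0514, 0.004, 0, 0, 0, -1]])

```text
clock: 48.68
position: [0.5192, -0.1725, 0.09]
orientation: [-0.125, 0.992, 0.0, -0.0]
wrist_force: [1.7, 0.1, -0.7]
width: 0.0379
grip_force: 20.0
```

Call:
send_rows(deltas=[[0, 0, 0, 0, 0, 0, -1], [0, 0, 0, 0, 0, 0, -1]])

```text
clock: 48.92
position: [0.5184, -0.1703, 0.0899]
orientation: [-0.126, 0.992, 0.001, -0.001]
wrist_force: [0.2, -0.4, -0.6]
width: 0.0382
grip_force: 20.0
```

```bash
python3 - <<'E'
from h import *
o=observe();print(o["clock"],o["position"],o["width"])
plan([((.5175,-.171,.032),Rt(104.67),4)])
E
```

```text
48.925 [ 0.51841194 -0.17033857  0.08990285] 0.03815143206560597
4 rows; each turn [0.02, -0.01, -0.04]
   [0.0002, -0.0001, 0.0145]
   [0.0003, -0.0001, 0.0145]
   [0.0003, -0.0001, 0.0145]
   [0.0002, -0.0002, 0.0144]
```

Call:
send_rows(deltas=[[0.0002, -0.0001, 0.02, 0, 0, 0, -1], [0.0002, -0.0001, 0.02, 0, 0, 0, -1], [0.0002, 0, 0.015, 0, 0, 0, -1], [0.0002, 0, 0.007, 0, 0, 0, -1], [0, 0, 0, 0, 0, 0, -1]])

```text
clock: 49.55
position: [0.5182, -0.1708, 0.0282]
orientation: [-0.128, 0.992, 0.0, -0.0]
wrist_force: [0.3, 0.5, -1.1]
width: 0.0376
grip_force: 20.0
```

Call:
send_rows(deltas=[[0, 0, 0.004, 0, 0, 0, -1], [0, 0, 0.004, 0, 0, 0, -1], [0, 0, 0.002, 0, 0, 0, -1], [0, 0, 0, 0, 0, 0, -1]])

```text
clock: 50.05
position: [0.5182, -0.1713, 0.0182]
orientation: [-0.127, 0.992, 0.0, -0.0]
wrist_force: [0.4, -0.6, -0.7]
width: 0.0378
grip_force: 20.0
```

Call:
send_rows(deltas=[[0.002, 0, 0, 0, 0, 0, -1], [0.002, 0, 0, 0, 0, 0, -1], [0.001, 0, 0, 0, 0, 0, -1], [0, 0, 0, 0, 0, 0, -1]])

```text
clock: 50.55
position: [0.5134, -0.1726, 0.0184]
orientation: [-0.127, 0.992, 0.0, 0.0]
wrist_force: [0.4, -0.4, -0.1]
width: 0.0377
grip_force: 20.0
```

Call:
send_rows(deltas=[[0.001, 0, 0.001, 0, 0, 0, -1], [0.001, 0, 0, 0, 0, 0, -1], [0.001, 0, 0, 0, 0, 0, -1], [0, 0, 0, 0, 0, 0, -1]])

```text
clock: 51.05
position: [0.5104, -0.1733, 0.0173]
orientation: [-0.128, 0.992, 0.0, -0.0]
wrist_force: [-0.2, 0.3, -0.6]
width: 0.038
grip_force: 20.0
```

Call:
send_rows(deltas=[[0.001, 0, 0, 0, 0, 0, -1], [0, 0, 0, 0, 0, 0, -1]])

```text
clock: 51.3
position: [0.5095, -0.1735, 0.0173]
orientation: [-0.128, 0.992, 0.0, -0.0]
wrist_force: [-0.5, -0.3, -1.3]
width: 0.0376
grip_force: 20.0
```

Call:
send_rows(deltas=[[0.001, 0, 0, 0, 0, 0, -1], [0, 0, 0, 0, 0, 0, -1]])

```text
clock: 51.55
position: [0.5088, -0.1738, 0.0174]
orientation: [-0.128, 0.992, -0.0, 0.0]
wrist_force: [0.7, -0.5, -0.4]
width: 0.0377
grip_force: 20.0
```

Call:
send_rows(deltas=[[0.001, 0, 0.0003, 0, 0, 0, -1], [0, 0, 0, 0, 0, 0, -1]])

```text
clock: 51.8
position: [0.5088, -0.1739, 0.0174]
orientation: [-0.127, 0.992, -0.0, 0.001]
wrist_force: [4.2, 3.4, -0.1]
width: 0.038
grip_force: 20.0
```

Call:
send_rows(deltas=[[0.0005, 0, 0, 0, 0, 0, -1], [0, 0, 0, 0, 0, 0, -1]])

```text
clock: 52.05
position: [0.5087, -0.1739, 0.0174]
orientation: [-0.127, 0.992, -0.0, 0.002]
wrist_force: [6.1, 4.7, -0.9]
width: 0.0378
grip_force: 20.0
```

Contact at the stop. I release, lift off and check.

Call:
send_rows(deltas=[[0, 0, 0, 0, 0, 0, -0.1], [0, 0, 0, 0, 0, 0, 0.02], [0, 0, 0, 0, 0, 0, 0.06], [0, 0, -0.02, 0, 0, 0, 0.06], [0, 0, -0.04, 0, 0, 0, 0.06], [-0.01, 0, -0.05, 0, 0, 0, 0.06], [-0.05, -0.03, -0.05, 0, 0, 0, 0.06], [-0.02, -0.03, 0, 0, 0, 0, 0.06]])

```text
clock: 53.05
position: [0.5925, -0.2096, 0.1723]
orientation: [-0.128, 0.992, -0.002, 0.004]
wrist_force: [0.8, -0.1, 0.4]
width: 0.0487
grip_force: 0.0
```

```bash
python3 - <<'E'
from h import *
w=cam("wrist");o=observe();print(o["clock"],o["position"],o["wrist_force"])
print([(np.round(x["point"]),round(x["p"],2),atz(w,x["point"],.03)) for x in recognise("sink_a",w)])
save(w,"w8.png",1.56)
E
```

```text
53.1 [ 0.59365581 -0.21261626  0.16971104] [-1.30106192 -0.80851521 -1.04448742]
[(array([104., 317.]), 0.88, array([ 0.50685945, -0.17307461,  0.03      ])), (array([106., 226.]), 0.86, array([ 0.52904092, -0.25180707,  0.03      ]))]
```

View pics/w8.png

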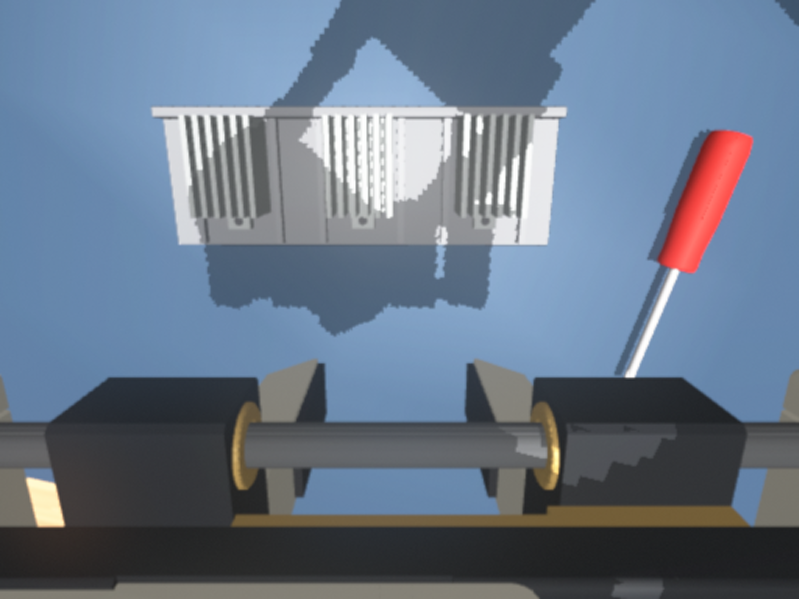

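All three heat sinks sit level: fins up, ears at row ~141 towards the open end, plain ends against the stop at row ~72. The sample and driver haven't moved. I'm handing in.

```bash
python3 -c "
from station import *
print(sign_off())"
```

```text
the job is handed in; nothing more can be done
None
```

The job is handed in, at about 53 s of the 72 s limit: sink_b is in the tray's middle lane and sink_a in the outer lane, both base down, fins up, ears towards the open end and pushed against the stop; the sample was left in place.

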